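# Lock the solder-waste can for collection

### The arm

A 7-joint arm with a two-finger parallel gripper is mounted at the origin on the work surface. World frame = base frame: x ahead of the robot, y to its left, z up, the work surface at z = 0. Lengths are in m, angles in rad, forces in N, time in s.
With the tool pointing down it reaches from about 0.4 to 0.925 m from the base axis. Payload 5.6 kg.
Tool frame: the origin (TCP) lies at the very end of the fingers, on their centre line; the grasp point (between the pads) lies 19 mm behind it; z points along the fingers, y is the line along which they close (so a half turn about z gives the same grasp; the last joint's range is limited). The gripper opens to 85 mm and grips with 20 to 120 N. Pads are 22 mm wide; open, the fingers measure 114 mm over their backs; the gripper's body (76 mm by 85 mm) begins 54 mm behind the grasp point. The pads swing forward as they close: fully open they stand 13 mm farther back than shut.
Start: joints at [1.155, 0.468, -0.012, 1.603, 0.006, 1.071, -0.056], TCP at [0.237, -0.605, 0.231] pointing down, gripper open.
Joint ranges: [-2.53, 2.53], [-0.31, 2.02], [-1.57, 1.55], [0.28, 2.44], [-1.29, 4.43], [0.15, 1.84], [-2.92, 2.92]. Speed limits (rad/s): [2.57, 2.57, 3.14, 3.14, 3.14, 3.14, 3.14].

### API

Orientations are given as a unit quaternion [w, x, y, z].
In Python, from plant import r gives the robot as it stands. The module is installed in compiled form; this text tells all that it offers.
- The arm moves only by the tool carry_out, never from a script. Its argument "rows" is a list of rows, each a list of 6 numbers: the shift along the world's x, y, z in mm, then the turn, a rotation vector about the world's x, y, z in degrees. A call has 1 to 12 rows; each row shifts and turns the commanded pose from where the row before left it; what a row does not reach is not made up. A row lasts 1/12 s, in which the tool goes at most 41.7 mm and 7.16 degrees, less where a joint would pass 70% of its speed; a pose out of reach is approached as far as the arm can. A call with a gripper value outside its range is refused whole. "grip" is the finger opening in mm, from 0 to 85.4, set as the call begins (left out, the last holds). The fingers move at their own pace and stop on an object; the grip force is fixed at half the most. Time passes only in rows, so rows that do not move let the fingers close. It gives the time, the measured TCP pose, the force, the opening and the grip force at its end, in the units of the state.
- r.observe(): the state, without advancing time (a new reading comes with each control period).
- r.capture(name): name is "scene" or "top" or "wrist"; returns the picture (420x560x3 uint8, red, green, blue); there is no depth.
- r.camera_model(name): a dict with "mtx" (3x3 intrinsics, pixels), "extrinsics" (4x4, takes a point from camera to world coordinates). Camera axes: x right, y down, z forward; pixel columns grow to the right and rows downward; lengths in m; the calibration is good to about 2 mm. A picture is of the moment at which its call begins: read the wrist's pose just before it. camera_model takes no time and is no camera call; for the wrist camera it gives the pose at the moment of the call.
- r.finish_job(): hands the job in; it is judged then, once.
Trained networks look in the newest picture that a camera, given by its name, has taken for a name from the list of things; names that differ only in an ending like _2 or _b are one class to them, and where a whole thing is asked for, a point or a joint stands for the part that bears it (a point fixed in the world has none). Each returns a list of dicts, best first, with "score" (0 to 1); they miss things now and then, are a little off and sometimes report something else, mostly with a low value. They report only what shows in the picture. A call takes as long as a camera call. They do not tell look-alikes from the thing itself.
- r.search_frame(thing, camera): "at" ([column, row] in pixels, amid what is visible of it).
- r.silhouettes(thing, camera): "region" (420x560 bool, what is visible of it) and "at" ([column, row] in pixels, amid what is visible of it).
- r.tip_of(thing, camera): "at" ([column, row] in pixels: a listed point, or the origin of a listed thing).
The state is a dict: "time_s": time; "joint_positions": joint angles; "joint_velocities": joint speeds; "tau": joint torques, N m; "position": TCP position; "ee_rot": TCP orientation; "ft_force": force on the tool from outside, world axes, zero at the start; "wrist_torque": the same for the moment, N m; "finger_gap": finger opening in m; "grip_force": force on a finger pad.
Only numpy, scipy, OpenCV 4.12 (cv2) and the standard library are available. Lean on these libraries where they do the work, as an engineer would, in place of code of your own. Each camera call takes 0.05 s, during which the arm holds its last target. There are 200 camera calls.

### The job

Lift the solder-waste can off its stand by the bail handle and set it down, upright and without dropping it, on the round tray beside the stand. Let go of it, then take the snap hook out of its slotted wooden holder by its tag and push it, mouth down, onto the steel eye standing on the can's lid until the gate flicks shut behind the eye, and leave it hanging there, with the can still standing on the tray. Do not tip the can, and leave the flux bottle, solder spool and screwdriver where they are.

Things in the scene. Friction and masses are not known exactly. Their poses are not given: they have to be found in the camera images.
- stand: Fixed round metal pedestal, flat top disc 156 mm across without a rim, top 50 mm above the bench; stands at the left or the right of the tray. Origin: centre of its underside, z up.
- tray: Fixed round steel tray, 200 mm across outside, 192 mm inside, floor 5 mm above the bench, rim 15 mm above the bench. Origin: centre of its underside, z up.
- holder: Fixed wooden block 115 mm along its x and 60 mm along its y, on the other side of the tray from the stand. A slot along its x, 14 mm wide and 88 mm long, between cheeks whose tops are 42 mm above the bench; slot floor 8 mm above the bench. Origin: centre of its underside, z up.
- can: Closed round metal can, about 0.65 kg, 140 mm across (lid 144), lid top at z 85 mm; starts on the middle of the stand. Rigid bail handle in its plane x = 0 (y -60 to +60 mm); a rigid steel eye, 78 mm wide along y, stands on the lid at x = +48 mm. Origin: centre of the underside, z up; balances under the handle.
- bail_grip (a point): Middle of the bail handle's straight top bar: at x 0, y 0, z 185 mm of the can. Bar runs along the can's y; the black sleeve there is 18 mm in diameter, 64 mm long. Axes as the can's. The steel eye is lower: its highest point is at 162 mm.
- eye_top (a point): Centre of the eye's straight top bar: at x 48, y 0, z 157 mm of the can. The bar is 10 mm in diameter and runs along the can's y, straight for 32 mm. Below it the hole is 53 to 60 mm wide and reaches down to 92 mm of can height. Axes as the can's.
- hook: Snap hook, 150 g: steel loop of 12 mm bar in its own x-z plane (84 mm long in x, 72 mm high, 12 mm thick in y), black upright tag on top. Starts upright in the slot, mouth down, x along the slot. Origin: underside, below the tag's middle. Spine underside at z 60 mm: an entered 10 mm bar stops with its centre at z 55. Let go, it hangs on the bar by its spine, often leaning.
- hook_mouth (a point): Where a bar should enter, on the hook's underside: x 2, y 0, z 0 mm of the hook. A 10 mm bar can enter at hook x -6 to +12 mm: it pushes the gate up, and the gate snaps shut behind it once the bar's centre is at about z 46 mm of the hook. Either way round on the eye will do. Axes as the hook's.
- hook_tag (a point): Grip point on the hook's black tag: at x 0, y 0, z 97 mm of the hook. The tag is 44 mm wide in x, 12 mm thick in y (grasp across y), from z 68 to 120 mm. Axes as the hook's.
- gate (a joint): Sprung gate across the hook's mouth, an 8 mm bar hinged at hook x +30, z 6 mm, its free end meeting the fixed nose at x -12 mm. Value in rad: 0 shut, grows as it swings up into the loop, at most 1.25; the spring (2 to 6 N at the bar) shuts it.
- flux: Bystander: amber bottle, 48 mm in diameter, 100 mm tall, beyond the work. x, y on the bench, z up; origin at the centre of the underside.
- spool: Bystander: metal solder spool, 60 mm in diameter, 46 mm tall, beyond the work. x, y on the bench, z up; origin at the centre of the underside.
- driver: Bystander: screwdriver 160 mm long lying on the bench beyond the tray. Origin at its middle, x along it.
There are look-alikes about, which are no part of the job. Several things have the shape of the stand; the one meant has the colours described above. There is more than one size of the can; the job needs the smaller.

How it is judged:
On the way, in this order (a step that is already met when the one before it is completed fails the run):
1. the can is lifted clear of the stand (contact force between can and stand below 0.05 N and z of can in the frame of stand above 0.065 m and contact force between the fingers and can above 0.5 N), for 0.1 s.
2. the can stands upright on the tray and is let go (horizontal distance between can and tray below 0.03 m and z of can in the frame of tray below 0.01 m and angle between can's own z axis and vertical below 0.08 rad and linear speed of can below 0.03 m/s and contact force between the fingers and can below 0.1 N), for 0.2 s.
3. the eye pushes the hook's gate open (value of joint gate above 0.35 rad and contact force between hook and can above 0.2 N and contact force between the fingers and hook above 0.5 N), for 0.02 s.
4. the gate has snapped shut with the eye's bar inside the hook (x of eye_top in the frame of hook between -0.03 and 0.03 m and y of eye_top in the frame of hook between -0.022 and 0.022 m and z of eye_top in the frame of hook between 0.015 and 0.062 m and angle between the y axis of hook and the y axis of can, either way round below 0.6 rad and value of joint gate below 0.06 rad), for 0.1 s.
At the end, for the whole second after the job is handed in: Can upright (0.08 rad) and still on the tray floor, within 30 mm of its centre; hook hangs still, the eye's top bar's middle inside the loop (hook x within 30, y within 22, z 15 to 62 mm), hook plane across the bar within 0.6 rad, gate under 0.06 rad (all of step 4 and horizontal distance between can and tray below 0.03 m and z of can in the frame of tray below 0.01 m and angle between can's own z axis and vertical below 0.08 rad and linear speed of can below 0.03 m/s and linear speed of hook below 0.05 m/s and angular speed of hook below 0.6 rad/s); the robot touches nothing.
It fails at once if the can is tipped by more than 0.4 rad (angle between can's own z axis and vertical above 0.4 rad).
It fails at once if the can is dropped (falls faster than 0.45 m/s while not held) (linear speed of can above 0.45 m/s and contact force between the fingers and can below 0.1 N).
It fails at once if the flux bottle is moved by more than 30 mm (distance of flux from where it was at the start of the episode above 0.03 m).
It fails at once if the solder spool is moved by more than 30 mm (distance of spool from where it was at the start of the episode above 0.03 m).
It fails at once if the screwdriver is moved by more than 30 mm (distance of driver from where it was at the start of the episode above 0.03 m).
It also fails if it takes over 69 s, if anything falls off the work surface, if the arm or the gripper's body presses on something with over 40 N, if the wrist force passes 120 N, or if a joint passes its speed limit or range.

## Working session

There is one attempt and no reset: what is moved stays moved. The work goes in short steps, Python scripts to look and compute and a tool call to move; the robot and the scene stay as the last step left them, time stands still between calls to the robot, and variables do not carry over. Pictures are saved under pics/ and viewed, at most 10 in all, crops included, and the job is handed in when it is done.

Besides the shell and the picture viewer there is one more tool, called after "Request:" as name(argument=value, ...) on one line, values as JSON. carry_out: Moves the arm, as the interface text tells. Its arguments: {"type":"object","properties":{"rows":{"type":"array"},"grip":{"type":"number"}},"required":["rows"]}

```bash
mkdir -p pics; python3 - <<'E'
from plant import r
import cv2,numpy as np
ims=[]
for c in("scene","top"):
    im=r.capture(c); cv2.imwrite(f"pics/{c}0.png",im[:,:,::-1]); ims.append(im)
    m=r.camera_model(c); print(c,np.round(m["mtx"],1).tolist(),np.round(m["extrinsics"],3).tolist())
    for t in("stand","tray","holder","can","bail_grip","eye_top","hook","hook_tag","flux","spool","driver"):
        print(t,[(np.round(d["at"]).tolist(),round(d["score"],2)) for d in r.tip_of(t,c)])
s=r.observe();print(s["time_s"],s["position"],s["ee_rot"])
E
```

```text
scene [[520.6, 0.0, 273.5], [0.0, 520.6, 208.0], [0.0, 0.0, 1.0]] [[0.072, 0.79, -0.609, 1.376], [0.997, -0.051, 0.052, 0.043], [0.01, -0.611, -0.791, 1.223], [0.0, 0.0, 0.0, 1.0]]
stand [([311.0, 183.0], 0.71), ([313.0, 238.0], 0.58)]
tray [([235.0, 237.0], 0.98)]
holder [([144.0, 248.0], 0.71), ([329.0, 209.0], 0.48)]
can [([314.0, 232.0], 0.91), ([410.0, 245.0], 0.91)]
bail_grip [([432.0, 193.0], 0.89), ([322.0, 191.0], 0.64)]
eye_top [([326.0, 206.0], 0.87), ([453.0, 206.0], 0.81)]
hook [([139.0, 247.0], 0.73), ([140.0, 250.0], 0.17)]
hook_tag [([132.0, 228.0], 0.69)]
flux [([300.0, 307.0], 0.56)]
spool [([136.0, 326.0], 0.91), ([143.0, 249.0], 0.25)]
driver [([238.0, 316.0], 0.81), ([141.0, 248.0], 0.41), ([134.0, 226.0], 0.24)]
top [[468.3, 0.0, 283.6], [0.0, 468.3, 206.4], [0.0, 0.0, 1.0]] [[0.01, -0.991, 0.13, 0.415], [-1.0, -0.008, 0.011, 0.091], [-0.01, -0.13, -0.991, 1.363], [0.0, 0.0, 0.0, 1.0]]
stand [([234.0, 292.0], 0.84)]
tray [([319.0, 229.0], 0.61)]
holder [([409.0, 220.0], 0.82)]
can [([239.0, 217.0], 0.65)]
bail_grip [([232.0, 206.0], 0.91), ([122.0, 190.0], 0.87)]
eye_top [([107.0, 180.0], 0.8), ([230.0, 192.0], 0.55)]
hook [([409.0, 223.0], 0.68)]
hook_tag [([418.0, 218.0], 0.7)]
flux [([261.0, 150.0], 0.65)]
spool [([241.0, 218.0], 0.74), ([404.0, 146.0], 0.66)]
driver [([408.0, 220.0], 0.69), ([319.0, 144.0], 0.54), ([321.0, 226.0], 0.19)]
1.2 [ 0.2366847 -0.6053725  0.2312861] [-5.72627077e-06  9.82686313e-01  1.85277112e-01 -3.15901825e-05]
```

View pics/scene0.png

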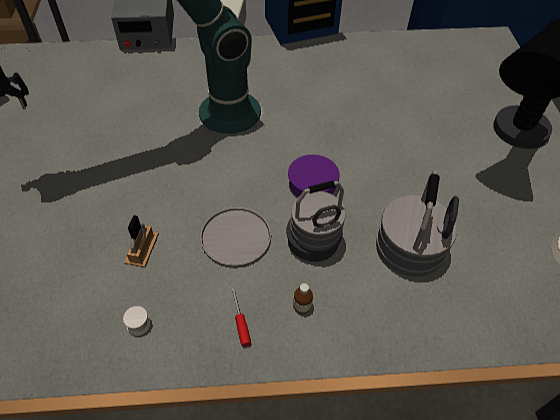

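View pics/top0.png

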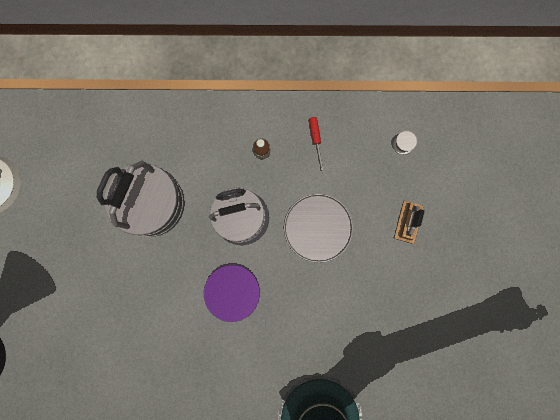

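Both pictures show two cans. The small one is at top (238,215) / scene (315,230), standing on a dark disc. The big one is at top (140,200) / scene (412,240), so the small one is the one meant. The purple disc at top (232,292) / scene (313,178) is a stand look-alike and empty. The tray is at top (318,228), the holder with the hook at (409,221), flux at (261,149), spool at (404,143) and driver at (317,143).

```bash
cat > h.py <<'E'
from plant import r
import numpy as np, cv2
def ray(p,m):
    E=np.array(m["extrinsics"]);K=np.array(m["mtx"])
    d=E[:3,:3]@np.linalg.solve(K,[p[0],p[1],1.]);return E[:3,3],d/np.linalg.norm(d)
def atz(p,m,z):
    o,d=ray(p,m);return o+d*(z-o[2])/d[2]
def tri(rays):
    A=sum(np.eye(3)-np.outer(d,d) for o,d in rays);b=sum((np.eye(3)-np.outer(d,d))@o for o,d in rays)
    return np.linalg.solve(A,b)
def proj(P,m):
    E=np.linalg.inv(m["extrinsics"]);c=E[:3,:3]@np.array(P)+E[:3,3];u=np.array(m["mtx"])@c;return u[:2]/u[2]
E
python3 - <<'E'
from h import *
ms,mt=r.camera_model("scene"),r.camera_model("top")
P=lambda a,b:np.round(tri([ray(a,ms),ray(b,mt)])*1000)
print("bail",P([322,191],[232,206]),"eye",P([326,206],[230,192]),"bigbail",P([432,193],[122,190]))
print("tag",P([132,228],[418,218]))
im=r.capture("top");im2=r.capture("scene")
print("tray",np.round(1000*atz([319,229],mt,0)),np.round(1000*atz([235,237],ms,0)))
for d in r.silhouettes("tray","top"):
    ys,xs=np.where(d["region"]);e=cv2.fitEllipse(cv2.convexHull(np.c_[xs,ys].astype(np.float32)));print(e,np.round(1000*atz(e[0],mt,.015)))
for d in r.silhouettes("tray","scene"):
    ys,xs=np.where(d["region"]);e=cv2.fitEllipse(cv2.convexHull(np.c_[xs,ys].astype(np.float32)));print(e,np.round(1000*atz(e[0],ms,.015)))
print("holder",np.round(1000*atz([409,220],mt,0)),np.round(1000*atz([144,248],ms,0)))
print("can",np.round(1000*atz([239,217],mt,.05)),np.round(1000*atz([314,232],ms,.05)))
a=cv2.resize(im[160:260,195:275],(400,500),interpolation=2);b=cv2.resize(im2[165:265,280:360],(400,500),interpolation=2)
cv2.imwrite("pics/crop1.png",np.hstack([a,b])[:,:,::-1])
E
```

```text
bail [564. 232. 227.] eye [601. 239. 213.] bigbail [599. 498. 242.]
tag [ 552. -260.   98.]
tray [528.   3.   0.] [531.   6.   0.]
((317.8835754394531, 227.5594024658203), (68.74270629882812, 69.13296508789062), 175.42404174804688) [531.   7.  15.]
((235.284912109375, 237.2510528564453), (59.56291961669922, 70.46287536621094), 82.43103790283203) [542.   8.  15.]
holder [ 557. -259.    0.] [ 552. -248.    0.]
can [556. 232.  50.] [563. 225.  50.]
```

View pics/crop1.png

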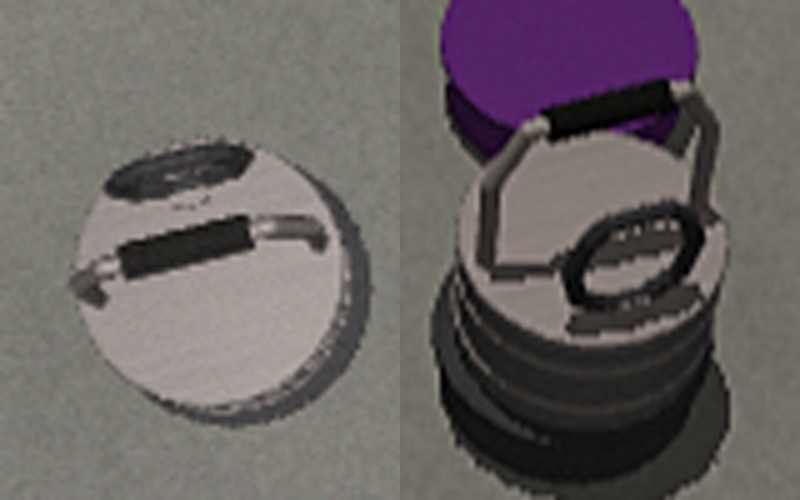

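The crop confirms it: the small can stands on the dark-grey stand, with the eye on the far (+x) side and the sleeve's middle at about top (232,209) / scene (321,187). First I move over the holder to look with the wrist camera.

Request:
carry_out(rows=[[26, 28, 15, 0, 0, 6.8], [26, 28, 15, 0, 0, 6.8], [26, 28, 15, 0, 0, 6.8], [26, 28, 15, 0, 0, 6.8], [26, 28, 15, 0, 0, 6.8], [26, 28, 15, 0, 0, 6.8], [26, 28, 15, 0, 0, 6.8], [26, 28, 15, 0, 0, 6.8], [26, 28, 15, 0, 0, 6.8], [26, 28, 15, 0, 0, 6.8], [26, 28, 15, 0, 0, 6.8], [26, 28, 15, 0, 0, 6.8]], grip=85)

```text
time_s: 2.4
position: [0.5496, -0.2679, 0.4125]
ee_rot: [0.0, 0.621, 0.784, -0.0]
ft_force: [0.8, -0.9, -0.1]
finger_gap: 0.0852
grip_force: 0.0
```

```bash
python3 - <<'E'
from h import *
s=r.observe();print(s["time_s"],s["position"],s["ee_rot"],np.round(s["joint_positions"],2))
m=r.camera_model("wrist");im=r.capture("wrist")
print(np.round(m["mtx"],1).tolist(),np.round(m["extrinsics"],3).tolist())
cv2.imwrite("pics/w1.png",im[:,:,::-1])
mt=r.camera_model("top")
for t in("hook","hook_tag","hook_mouth","holder","gate"):
    print(t,[(np.round(d["at"],1).tolist(),round(d["score"],2)) for d in (r.tip_of if t!="gate" else r.search_frame)(t,"wrist")])
E
```

```text
2.4 [ 0.54955849 -0.26791519  0.41245902] [ 4.24872218e-04  6.20666604e-01  7.84074475e-01 -6.52189140e-05] [ 0.73  0.32 -0.45  1.44  0.14  1.41  0.52]
[[291.1, 0.0, 279.1], [0.0, 291.1, 208.8], [0.0, 0.0, 1.0]] [[0.973, 0.219, 0.068, 0.532], [0.229, -0.93, -0.287, -0.196], [0.0, 0.295, -0.956, 0.555], [0.0, 0.0, 0.0, 1.0]]
hook [([281.1, 150.6], 0.65)]
hook_tag [([281.8, 160.6], 0.61)]
hook_mouth [([282.0, 154.9], 0.81)]
holder [([281.1, 155.4], 0.57)]
gate []
```

View pics/w1.png

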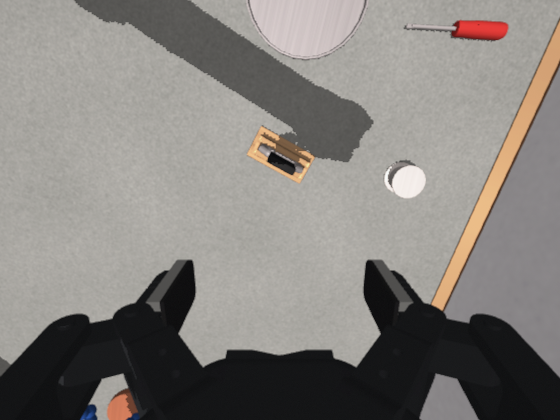

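The wrist picture shows the hook's tag at (282,161) in the holder at (281,154), with the gripper clear of it. Next I move over the can.

Request:
carry_out(rows=[[1, 41, 0, 0, 0, 0], [1, 41, 0, 0, 0, 0], [1, 41, 0, 0, 0, 0], [1, 41, 0, 0, 0, 0], [1, 41, 0, 0, 0, 0], [1, 41, 0, 0, 0, 0], [1, 41, 0, 0, 0, 0], [1, 41, 0, 0, 0, 0], [1, 41, 0, 0, 0, 0], [1, 41, 0, 0, 0, 0], [1, 41, 0, 0, 0, 0], [1, 41, 0, 0, 0, 0]])

```text
time_s: 3.7
position: [0.561, 0.222, 0.4108]
ee_rot: [0.0, 0.625, 0.781, -0.001]
ft_force: [1.1, 0.2, 1.1]
finger_gap: 0.0848
grip_force: 0.0
```

```bash
python3 - <<'E'
from h import *
s=r.observe();print(s["time_s"],s["position"],s["ee_rot"],np.round(s["joint_positions"],2))
m=r.camera_model("wrist");im=r.capture("wrist")
cv2.imwrite("pics/w2.png",im[:,:,::-1])
for t,z in(("bail_grip",.235),("eye_top",.207),("can",.05),("stand",0)):
    for d in r.tip_of(t,"wrist"): print(t,np.round(d["at"],1),round(d["score"],2),np.round(1000*atz(d["at"],m,z)))
print(np.round(1000*atz([282,161],m,.097+.008)))
ms,mt=r.camera_model("scene"),r.camera_model("top")
print(np.round(1000*tri([ray([321.4,187],ms),ray([232.2,209.2],mt)])),np.round(1000*atz([232.2,209.2],mt,.235)),np.round(1000*atz([321.4,187],ms,.235)))
E
```

```text
3.7 [0.56103525 0.22203928 0.41077603] [ 4.00239963e-04  6.24575360e-01  7.80964154e-01 -6.71086667e-04] [ 0.07  0.35 -0.68  1.45  0.22  1.42 -0.39]
bail_grip [272.5 181.3] 0.85 [552. 228. 235.]
eye_top [313.4 172.8] 0.85 [598. 243. 207.]
can [338.    3.6] 0.96 [594. 473.  50.]
can [276.7 159.2] 0.94 [555. 229.  50.]
can [313.  173.9] 0.38 [622. 218.  50.]
[562. 235. 105.]
[555. 231. 233.] [555. 229. 235.] [557. 231. 235.]
```

View pics/w2.png

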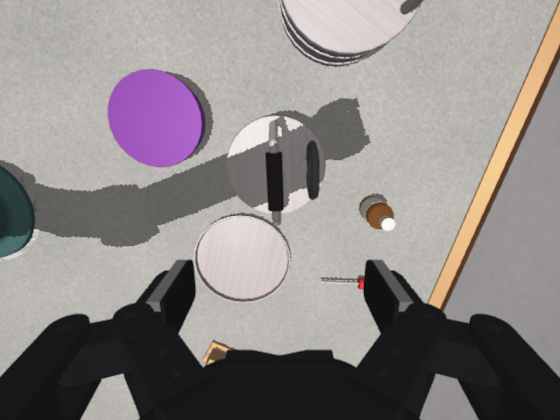

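The bail's middle measures (554,230,235) mm from the wrist camera, in agreement with the triangulated (555,231,233). The eye lies at about +14–17° from it, and the tool is already at 13°. I descend and grasp it.

Request:
carry_out(rows=[[-1, 1, -24, 0, 0, 0], [-1, 1, -24, 0, 0, 0], [-1, 1, -24, 0, 0, 0], [-1, 1, -24, 0, 0, 0], [-1, 1, -24, 0, 0, 0], [-1, 1, -24, 0, 0, 0], [-1, 1, -24, 0, 0, 0], [0, 1, -23, 0, 0, 0], [0, 0, 0, 0, 0, 0], [0, 0, 0, 0, 0, 0]], grip=50)

```text
time_s: 4.78
position: [0.554, 0.2278, 0.2196]
ee_rot: [-0.0, 0.624, 0.781, -0.001]
ft_force: [0.6, -0.6, 0.2]
finger_gap: 0.0502
grip_force: 0.0
```

Request:
carry_out(rows=[[0, 0, 0, 0, 0, 0], [0, 0, 0, 0, 0, 0], [0, 0, 0, 0, 0, 0], [0, 0, 0, 0, 0, 0], [0, 0, 0, 0, 0, 0], [0, 0, 0, 0, 0, 0], [0, 0, 0, 0, 0, 0], [0, 0, 0, 0, 0, 0]], grip=0)

```text
time_s: 5.45
position: [0.5545, 0.2308, 0.2221]
ee_rot: [0.001, 0.623, 0.782, 0.001]
ft_force: [-2.5, -2.1, 6.5]
finger_gap: 0.0159
grip_force: 58.6
```

Gripped at 58 N. I lift slowly.

Request:
carry_out(rows=[[0, 0, 2, 0, 0, 0], [0, 0, 4, 0, 0, 0], [0, 0, 6, 0, 0, 0], [0, 0, 8, 0, 0, 0], [0, 0, 8, 0, 0, 0], [0, 0, 8, 0, 0, 0], [0, 0, 6, 0, 0, 0], [0, 0, 4, 0, 0, 0], [0, 0, 2, 0, 0, 0], [0, 0, 0, 0, 0, 0], [0, 0, 0, 0, 0, 0]])

```text
time_s: 6.37
position: [0.5536, 0.2305, 0.2681]
ee_rot: [-0.0, 0.623, 0.782, -0.0]
ft_force: [-0.1, -0.2, -6.3]
finger_gap: 0.016
grip_force: 58.5
```

```bash
python3 - <<'E'
from h import *
s=r.observe();print(s["time_s"],s["position"],s["ee_rot"],s["finger_gap"],s["ft_force"],s["wrist_torque"])
im=r.capture("scene");r.capture("top");r.capture("wrist")
cv2.imwrite("pics/s2.png",cv2.resize(im[130:290,200:400],(800,640)[:2] and (700,560),interpolation=2)[:,:,::-1])
ms,mt,m=[r.camera_model(c) for c in("scene","top","wrist")]
for t in("tray","eye_top","bail_grip"):
  for c,M in(("scene",ms),("top",mt),("wrist",m)):
    z={"tray":0,"eye_top":s["position"][2]+.019-.028,"bail_grip":s["position"][2]+.017}[t]
    for d in r.tip_of(t,c)[:2]: print(t,c,np.round(d["at"],1),round(d["score"],2),np.round(1000*atz(d["at"],M,z)))
for c,M in(("wrist",m),("top",mt),("scene",ms)):
  for d in r.silhouettes("tray",c)[:1]:
    ys,xs=np.where(d["region"]);e=cv2.fitEllipse(cv2.convexHull(np.c_[xs,ys].astype(np.float32)));print(c,np.round(e[1]),np.round(1000*atz(e[0],M,.013)))
E
```

```text
6.3667 [0.55355646 0.2304931  0.26811383] [-4.19539366e-05  6.22848797e-01  7.82342213e-01 -1.90406272e-04] 0.01597057694169792 [-0.05112379 -0.17892327 -6.27737177] [ 0.01587505 -0.02241935  0.00954426]
tray scene [233.4 235.6] 0.62 [526.   2.  -0.]
tray top [317.7 226. ] 0.83 [537.   7.   0.]
eye_top scene [327.1 195.5] 0.97 [604. 237. 259.]
eye_top scene [456.9 205.2] 0.88 [653. 539. 259.]
eye_top top [105.7 182.2] 0.89 [615. 532. 259.]
eye_top top [258.  152.5] 0.43 [690. 167. 259.]
eye_top wrist [357.1 252.8] 0.65 [596. 241. 259.]
bail_grip scene [429.7 190.3] 0.97 [625. 475. 285.]
bail_grip scene [323.5 176.3] 0.61 [566. 231. 285.]
bail_grip top [123.2 189.7] 0.65 [593. 480. 285.]
bail_grip wrist [276.6 276. ] 0.75 [552. 231. 285.]
wrist [ 69. 124.] [511.  -2.  13.]
top [68. 69.] [532.   7.  13.]
scene [60. 71.] [540.   7.  13.]
```

View pics/s2.png

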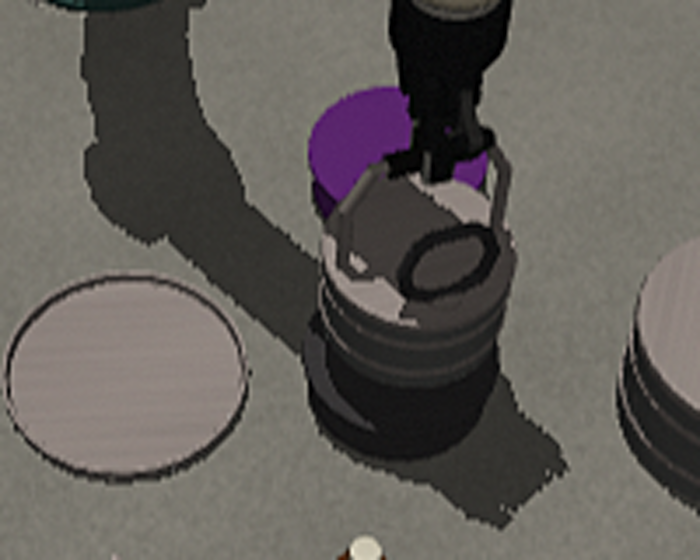

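The can hangs upright and carries 6.3 N, which fits 0.65 kg. The tray's centre is at about (534,7). I carry it there and turn it −24° so that it lines up with the hook's slot.

Request:
carry_out(rows=[[-1, -6, 0, 0, 0, -2], [-1, -14, 0, 0, 0, -2], [-2, -20, 0, 0, 0, -2], [-2, -24, 0, 0, 0, -2], [-2, -24, 0, 0, 0, -2], [-2, -24, 0, 0, 0, -2], [-2, -24, 0, 0, 0, -2], [-2, -24, 0, 0, 0, -2], [-2, -24, 0, 0, 0, -2], [-2, -20, 0, 0, 0, -2], [-1, -14, 0, 0, 0, -2], [-1, -6, 0, 0, 0, -2]])

```text
time_s: 8.12
position: [0.5333, 0.0027, 0.2684]
ee_rot: [0.001, 0.774, 0.633, -0.001]
ft_force: [-0.2, -1.2, -6.6]
finger_gap: 0.0156
grip_force: 58.5
```

Request:
carry_out(rows=[[0, 0, -6, 0, 0, 0], [0, 0, -10, 0, 0, 0], [0, 0, -12, 0, 0, 0], [0, 0, -14, 0, 0, 0], [0, 0, -14, 0, 0, 0], [0, 0, -10, 0, 0, 0], [0, 0, -6, 0, 0, 0], [0, 0, -4, 0, 0, 0], [0, 0, -3, 0, 0, 0], [0, 0, 0, 0, 0, 0], [0, 0, 0, 0, 0, 0]])

```text
time_s: 9.03
position: [0.5341, 0.0068, 0.1896]
ee_rot: [0.0, 0.772, 0.636, 0.0]
ft_force: [-0.9, -0.1, -6.7]
finger_gap: 0.0158
grip_force: 58.6
```

Request:
carry_out(rows=[[0, 0, -3, 0, 0, 0], [0, 0, -3, 0, 0, 0], [0, 0, -2, 0, 0, 0], [0, 0, -2, 0, 0, 0], [0, 0, -1, 0, 0, 0], [0, 0, -1, 0, 0, 0], [0, 0, -1, 0, 0, 0], [0, 0, 0, 0, 0, 0], [0, 0, 0, 0, 0, 0]])

```text
time_s: 9.78
position: [0.5339, 0.007, 0.1777]
ee_rot: [0.0, 0.772, 0.636, 0.0]
ft_force: [-4.5, 0.7, 6.0]
finger_gap: 0.0157
grip_force: 59.8
```

Standing on the tray floor. I release and rise.

Request:
carry_out(rows=[[0, 0, 1, 0, 0, 0], [0, 0, 0, 0, 0, 0], [0, 0, 0, 0, 0, 0]])

```text
time_s: 10.03
position: [0.534, 0.0068, 0.1777]
ee_rot: [0.0, 0.772, 0.636, 0.0]
ft_force: [-2.1, 1.4, 0.9]
finger_gap: 0.0158
grip_force: 59.3
```

Request:
carry_out(rows=[[0, 0, 0, 0, 0, 0], [0, 0, 0, 0, 0, 0], [0, 0, 0, 0, 0, 0], [0, 0, 0, 0, 0, 0], [0, 0, 10, 0, 0, 0], [0, 0, 20, 0, 0, 0], [0, 0, 30, 0, 0, 0], [0, 0, 40, 0, 0, 0], [0, 0, 40, 0, 0, 0], [0, 0, 40, 0, 0, 0], [0, 0, 20, 0, 0, 0], [0, 0, 0, 0, 0, 0]], grip=50)

```text
time_s: 11.03
position: [0.536, 0.0073, 0.3839]
ee_rot: [0.004, 0.772, 0.636, 0.004]
ft_force: [0.9, 0.2, 1.2]
finger_gap: 0.0501
grip_force: 0.0
```

```bash
python3 - <<'E'
from h import *
s=r.observe();print(s["time_s"],s["position"],np.round(s["joint_positions"],2))
for c in("scene","top","wrist"): im=r.capture(c)
M={c:r.camera_model(c) for c in("scene","top","wrist")}
cv2.imwrite("pics/w3.png",im[:,:,::-1])
Z={"bail_grip":.190,"eye_top":.162,"can":.005,"hook_tag":.105,"hook_mouth":.008,"hook":.008,"holder":0,"tray":0}
for t in Z:
  for c in M:
    for d in r.tip_of(t,c)[:2]: print(t,c,np.round(d["at"],1),round(d["score"],2),np.round(1000*atz(d["at"],M[c],Z[t])))
E
```

```text
11.0333 [0.53600789 0.0073185  0.38390908] [ 0.4   0.19 -0.55  1.66  0.11  1.3  -0.36]
bail_grip scene [231.7 197. ] 0.98 [538.   7. 190.]
bail_grip scene [430.9 190.9] 0.56 [551. 521. 190.]
bail_grip top [322.9 220.4] 0.8 [534.   6. 190.]
bail_grip wrist [274.2 188.8] 0.96 [527.   4. 190.]
eye_top scene [228.9 217.7] 0.85 [583.  -2. 162.]
eye_top scene [454.1 205.1] 0.79 [580. 582. 162.]
eye_top top [325.1 206.3] 0.8 [574.  -2. 162.]
eye_top top [108.  181.6] 0.57 [634. 565. 162.]
eye_top wrist [314.4 180.8] 0.8 [577.  -2. 162.]
can scene [411.8 245.5] 0.75 [596. 501.   5.]
can scene [233.1 239.2] 0.64 [542.   1.   5.]
can top [150.2 205.1] 0.9 [594. 498.   5.]
can top [317.3 228.6] 0.57 [529.   8.   5.]
can wrist [277.9 163.2] 0.62 [531.   7.   5.]
hook_tag scene [133.9 226.5] 0.79 [ 553. -255.  105.]
hook_tag top [419.  219.5] 0.56 [ 547. -259.  105.]
hook_tag top [317.2 225.4] 0.51 [529.  15. 105.]
hook_tag wrist [317.3 322.4] 0.64 [ 548. -256.  105.]
hook_mouth scene [142.5 247. ] 0.54 [ 554. -251.    8.]
hook_mouth top [408.4 221.8] 0.83 [ 551. -255.    8.]
hook scene [138.3 250.8] 0.76 [ 566. -261.    8.]
hook top [409.5 220.3] 0.56 [ 555. -258.    8.]
hook wrist [312.2 290.1] 0.94 [ 550. -256.    8.]
holder scene [142.7 246.9] 0.57 [ 548. -252.    0.]
holder top [408.7 222.1] 0.87 [ 551. -258.    0.]
holder wrist [312.2 288.9] 0.96 [ 550. -259.    0.]
```

View pics/w3.png

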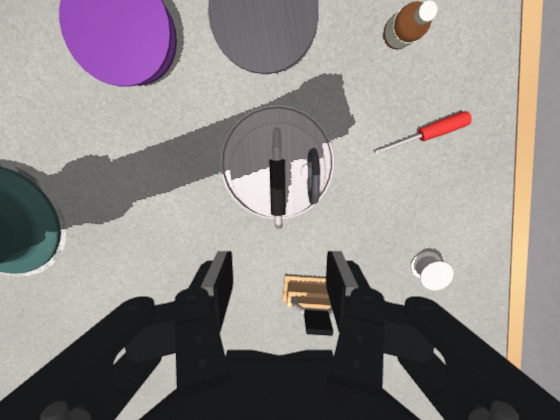

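The can stands on the tray at about (533,6), with the eye's bar at about (578,−2). In this picture the bail is at (277,190) and the eye at (314,178). Next I go over the hook and turn to close across the tag.

Request:
carry_out(rows=[[1, -12, 0, 0, 0, 7], [1, -23, 0, 0, 0, 7], [1, -23, 0, 0, 0, 7], [1, -23, 0, 0, 0, 7], [1, -23, 0, 0, 0, 7], [1, -23, 0, 0, 0, 7], [1, -23, 0, 0, 0, 7], [1, -23, 0, 0, 0, 7], [1, -23, 0, 0, 0, 7], [1, -23, 0, 0, 0, 7], [1, -23, 0, 0, 0, 7], [1, -20, 0, 0, 0, 7]])

```text
time_s: 13.38
position: [0.5455, -0.2573, 0.3771]
ee_rot: [-0.0, 0.146, 0.989, -0.0]
ft_force: [0.6, -0.0, -0.0]
finger_gap: 0.0498
grip_force: 0.0
```

Request:
carry_out(rows=[[0, 0, -35, 0, 0, 4], [0, 0, -35, 0, 0, 0], [0, 0, -35, 0, 0, 0], [0, 0, -25, 0, 0, 0], [0, 0, 0, 0, 0, 0], [0, 0, 0, 0, 0, 0]])

```text
time_s: 13.88
position: [0.5453, -0.2553, 0.2467]
ee_rot: [-0.001, 0.114, 0.994, 0.001]
ft_force: [0.2, -0.0, 0.4]
finger_gap: 0.05
grip_force: 0.0
```

```bash
python3 - <<'E'
from h import *
s=r.observe();print(s["time_s"],s["position"],s["ee_rot"],np.round(s["joint_positions"],2))
M=r.camera_model("wrist");im=r.capture("wrist");print(np.round(M["extrinsics"],3).tolist())
cv2.imwrite("pics/w4.png",im[:,:,::-1])
for t,z in{"hook_tag":.105,"hook":.008,"holder":0}.items():
    for d in r.tip_of(t,"wrist")[:2]: print(t,np.round(d["at"],1),round(d["score"],2),np.round(1000*atz(d["at"],M,z)))
E
```

```text
13.8833 [ 0.54533049 -0.25529378  0.24669588] [-9.78076329e-04  1.13604383e-01  9.93525431e-01  5.53541145e-04] [ 0.82  0.45 -0.58  1.68  0.27  1.1   1.5 ]
[[0.226, 0.932, 0.284, 0.473], [0.974, -0.216, -0.065, -0.24], [0.001, 0.292, -0.956, 0.389], [0.0, 0.0, 0.0, 1.0]]
hook_tag [277.2 201.6] 0.72 [ 549. -259.  105.]
hook [280.6 181.9] 0.94 [ 550. -255.    8.]
holder [279.5 184.5] 0.96 [ 555. -258.    0.]
```

View pics/w4.png

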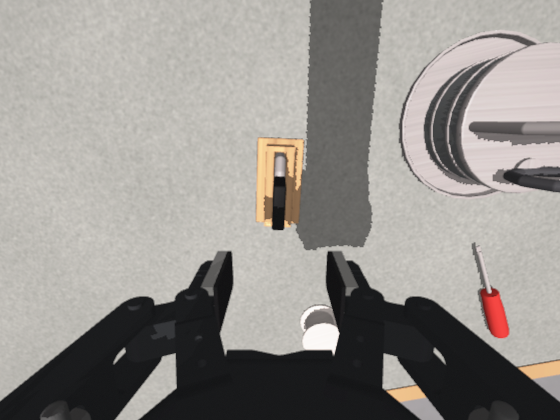

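The tag at (279,203) and the slot are aligned with the fingers, and the tag measures (549,−258). I descend to the grasp height.

Request:
carry_out(rows=[[1, -1, -25, 0, 0, 0], [1, -1, -25, 0, 0, 0], [1, -1, -25, 0, 0, 0], [1, 0, -25, 0, 0, 0], [0, 0, -25, 0, 0, 0], [0, 0, -20, 0, 0, 0], [0, 0, -14, 0, 0, 0], [0, 0, 0, 0, 0, 0], [0, 0, 0, 0, 0, 0]])

```text
time_s: 14.83
position: [0.5504, -0.2585, 0.089]
ee_rot: [0.0, 0.114, 0.994, -0.0]
ft_force: [-0.6, -1.0, -0.0]
finger_gap: 0.0505
grip_force: 0.0
```

Request:
carry_out(rows=[[0, 0, 0, 0, 0, 0], [0, 0, 0, 0, 0, 0], [0, 0, 0, 0, 0, 0], [0, 0, 0, 0, 0, 0], [0, 0, 0, 0, 0, 0], [0, 0, 0, 0, 0, 0], [0, 0, 0, 0, 0, 0]], grip=0)

```text
time_s: 15.42
position: [0.5508, -0.2577, 0.0898]
ee_rot: [0.001, 0.114, 0.994, 0.0]
ft_force: [-0.9, 3.1, 6.8]
finger_gap: 0.0115
grip_force: 58.3
```

Gripped at 11.5 mm. I lift straight out.

Request:
carry_out(rows=[[0, 0, 5, 0, 0, 0], [0, 0, 10, 0, 0, 0], [0, 0, 15, 0, 0, 0], [0, 0, 25, 0, 0, 0], [0, 0, 30, 0, 0, 0], [0, 0, 30, 0, 0, 0], [0, 0, 30, 0, 0, 0], [0, 0, 30, 0, 0, 0], [0, 0, 20, 0, 0, 0], [0, 0, 5, 0, 0, 0], [0, 0, 0, 0, 0, 0]])

```text
time_s: 16.33
position: [0.5501, -0.259, 0.2902]
ee_rot: [0.001, 0.114, 0.994, -0.001]
ft_force: [-1.6, 0.9, -1.7]
finger_gap: 0.0114
grip_force: 58.3
```

```bash
python3 - <<'E'
from h import *
s=r.observe();print(s["time_s"],s["position"],s["ee_rot"],s["finger_gap"],np.round(s["ft_force"],1))
ims={c:r.capture(c) for c in("scene","top","wrist")}
M={c:r.camera_model(c) for c in ims}
for c in ims:
  for t in("hook","hook_mouth","hook_tag"):
    for d in r.tip_of(t,c)[:2]: print(t,c,np.round(d["at"],1),round(d["score"],2))
  for d in r.search_frame("gate",c)[:2]: print("gate",c,np.round(d["at"],1),round(d["score"],2))
p=proj(s["position"]-[0,0,.06],M["scene"]).astype(int);print(p)
a=ims["scene"][p[1]-40:p[1]+40,p[0]-40:p[0]+40]
b=ims["wrist"][100:300,180:380]
cv2.imwrite("pics/s5.png",np.hstack([cv2.resize(a,(400,400),interpolation=2),cv2.resize(b,(400,400),interpolation=2)])[:,:,::-1])
E
```

```text
16.3333 [ 0.55005579 -0.25904267  0.29022703] [ 0.00145416  0.11375923  0.99350669 -0.00108415] 0.01142426806753848 [-1.6  0.9 -1.7]
hook scene [121.6 204.2] 0.89
hook_mouth scene [127.1 203.8] 0.82
hook_mouth scene [137.5 324.5] 0.26
hook_tag scene [114.8 175.9] 0.85
hook_tag scene [239.2 316.6] 0.67
gate scene [116.  189.4] 0.24
hook top [431.  214.1] 0.75
hook_mouth top [241.3 217.6] 0.62
hook_mouth top [431.3 213.1] 0.56
hook_tag top [446.4 209.7] 0.58
hook_tag top [325.4 205.8] 0.22
gate top [320.8 226. ] 0.23
hook wrist [279.5 212.1] 0.98
hook_mouth wrist [280.4 273.9] 0.59
hook_tag wrist [278.6 275.3] 0.6
[121 195]
```

View pics/s5.png

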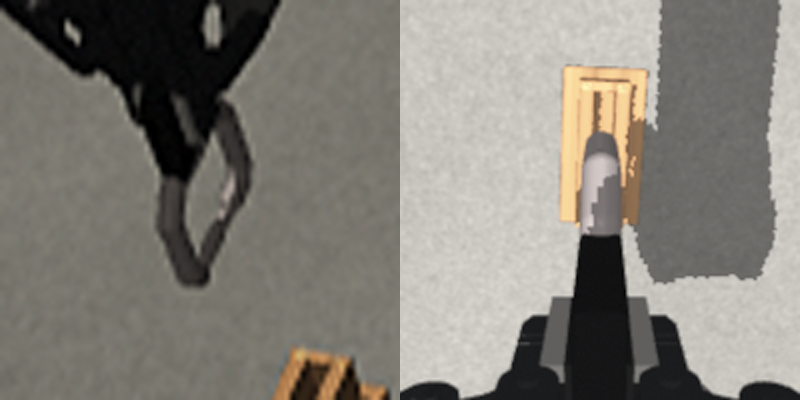

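The hook is out of the slot and held upright. I project its model into the scene view to find which way the gate hinge points.

```bash
python3 - <<'E'
from h import *
s=r.observe();M=r.camera_model("scene")
p0=np.array([121,195]);a=np.radians(-13)
o=s["position"]+[0,0,.019-.1008]
for x,z in((-42,36),(-42,0),(-30,0),(-30,6),(-12,6),(0,6),(12,6),(30,6),(30,0),(42,0),(42,36),(36,66),(0,66),(-36,66),(0,97)):
    P=o+np.array([np.cos(a)*x,np.sin(a)*x,z])/1000
    print(x,z,np.round((proj(P,M)-p0+40)*5))
im=r.capture("scene");c=im[155:235,81:161]
cv2.imwrite("pics/s6.png",cv2.resize(c[15:65,22:62],(640,800)[:2] and (480,600),interpolation=cv2.INTER_CUBIC)[:,:,::-1].clip(0,127)*2)
E
```

```text
-42 36 [229. 123.]
-42 0 [244. 169.]
-30 0 [236. 188.]
-30 6 [234. 180.]
-12 6 [222. 207.]
0 6 [214. 226.]
12 6 [206. 245.]
30 6 [194. 274.]
30 0 [197. 281.]
42 0 [189. 300.]
42 36 [172. 255.]
36 66 [161. 206.]
0 66 [187. 148.]
-36 66 [212.  92.]
0 97 [172. 105.]
```

View pics/s6.png

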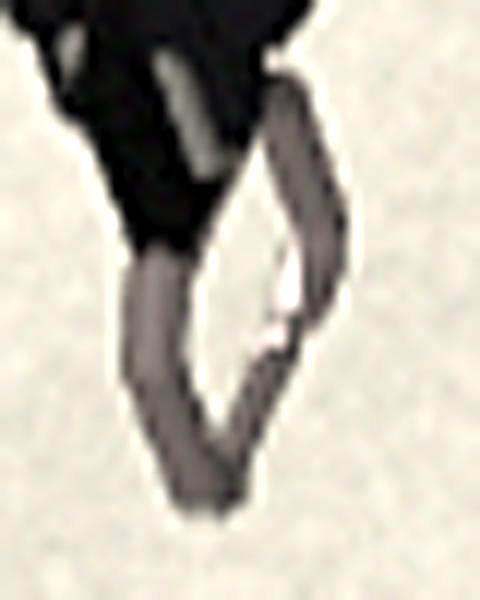

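The gate (thin bar) runs from about (230,460), the end near the camera (+x), to the nose at (290,345). So the hinge points to world +x. Held that way, the loop's inner end would scrape the bail sleeve. Turned half round, with the bar entering at hook x ≈ +7, it clears the sleeve by about 5 mm. I turn by −178° on the way to the eye.

Request:
carry_out(rows=[[3, 5, 6, 0, 0, -7.1], [3, 10, 6, 0, 0, -7.1], [3, 10, 6, 0, 0, -7.1], [3, 10, 6, 0, 0, -7.1], [3, 10, 6, 0, 0, -7.1], [3, 10, 6, 0, 0, -7.1], [3, 10, 6, 0, 0, -7.1], [3, 10, 0, 0, 0, -7.1], [3, 10, 0, 0, 0, -7.1], [3, 10, 0, 0, 0, -7.1], [3, 10, 0, 0, 0, -7.1], [3, 10, 0, 0, 0, -7.1]])

```text
time_s: 18.13
position: [0.5858, -0.1428, 0.3304]
ee_rot: [0.0, 0.758, 0.652, 0.0]
ft_force: [-0.5, 0.4, -2.2]
finger_gap: 0.0114
grip_force: 58.0
```

Request:
carry_out(rows=[[0, 12, 0, 0, 0, -7.1], [0, 12, 0, 0, 0, -7.1], [0, 12, 0, 0, 0, -7.1], [0, 12, 0, 0, 0, -7.1], [0, 12, 0, 0, 0, -7.1], [0, 12, 0, 0, 0, -7.1], [0, 12, 0, 0, 0, -7.1], [0, 12, 0, 0, 0, -7.1], [0, 12, 0, 0, 0, -7.1], [0, 12, 0, 0, 0, -7.1], [0, 12, 0, 0, 0, -7.1], [0, 8, 0, 0, 0, -7.1]])

```text
time_s: 19.13
position: [0.5856, -0.0017, 0.3304]
ee_rot: [-0.0, 0.999, -0.032, 0.0]
ft_force: [-0.0, 0.8, -1.7]
finger_gap: 0.0113
grip_force: 58.0
```

```bash
python3 - <<'E'
from h import *
s=r.observe();q=s["ee_rot"];print(s["time_s"],s["position"],q,s["finger_gap"],np.round(s["joint_positions"],2), np.degrees(2*np.arctan2(q[2],q[1]))-90)
E
```

```text
19.1333 [ 0.58559743 -0.0016606   0.33040279] [-3.28652075e-04  9.99478522e-01 -3.22889298e-02  4.09929280e-05] 0.011270433148219764 [ 0.11  0.29 -0.21  1.64  0.06  1.22 -1.74] -93.70068223238191
```

Request:
carry_out(rows=[[1, -1, -10, 0, 0, -4], [1, -1, -15, 0, 0, -3.3], [0, 0, -15, 0, 0, 0], [0, 0, 0, 0, 0, 0], [0, 0, 0, 0, 0, 0]])

```text
time_s: 19.55
position: [0.5873, -0.0052, 0.2898]
ee_rot: [0.0, 0.996, -0.093, -0.001]
ft_force: [0.5, -0.4, -1.7]
finger_gap: 0.0115
grip_force: 58.6
```

```bash
python3 - <<'E'
from h import *
s=r.observe();q=s["ee_rot"];print(s["time_s"],s["position"],np.degrees(2*np.arctan2(q[2],q[1]))-90)
ims={c:r.capture(c) for c in("scene","top","wrist")}
M={c:r.camera_model(c) for c in ims}
hz=s["position"][2]-.082
Z={"eye_top":.162,"bail_grip":.190,"hook_mouth":hz,"hook":hz,"hook_tag":hz+.097}
for t in Z:
  for c in M:
    for d in r.tip_of(t,c)[:2]: print(t,c,np.round(d["at"],1),round(d["score"],2),np.round(1000*atz(d["at"],M[c],Z[t])))
print({k:[np.round(proj(p,M[k])).tolist() for p in([.5811,-.0024,.162],[.534,.0068,.19],s["position"]-[0,0,.082])] for k in M})
p=proj([.58,0,.2],M["scene"]).astype(int);print(p)
a=ims["scene"][p[1]-50:p[1]+50,p[0]-40:p[0]+40];b=ims["wrist"][100:350,180:380]
cv2.imwrite("pics/s7.png",np.hstack([cv2.resize(a,(400,500),interpolation=2),cv2.resize(b,(400,500),interpolation=2)])[:,:,::-1])
E
```

```text
19.55 [ 0.58729717 -0.00523458  0.28983264] -100.71422827934195
eye_top scene [453.9 205.8] 0.64 [582. 581. 162.]
eye_top scene [231.2 217. ] 0.59 [581.   3. 162.]
eye_top top [105.4 182.8] 0.9 [631. 572. 162.]
eye_top top [327.9 203.9] 0.86 [580.  -9. 162.]
eye_top wrist [272.4 211.8] 0.55 [578.   2. 162.]
bail_grip scene [231.4 198.9] 0.63 [544.   6. 190.]
bail_grip scene [433.2 193. ] 0.58 [558. 525. 190.]
bail_grip top [122.9 189.5] 0.92 [609. 515. 190.]
bail_grip top [324.6 221.7] 0.86 [531.   1. 190.]
bail_grip wrist [241.4  32.6] 0.31 [728.  -4. 190.]
hook_mouth scene [227.4 208.3] 0.74 [588.  -4. 208.]
hook_mouth top [243. 216.] 0.58 [541. 205. 208.]
hook scene [224.9 211.4] 0.75 [597. -10. 208.]
hook top [329.4 196.9] 0.61 [591.  -9. 208.]
hook wrist [282.4 211.6] 0.8 [591. -10. 208.]
hook_tag scene [225.9 184.2] 0.73 [593.  -1. 305.]
hook_tag wrist [279.3 275.5] 0.69 [589.  -7. 305.]
{'scene': [[229.0, 217.0], [232.0, 196.0], [227.0, 208.0]], 'top': [[325.0, 203.0], [322.0, 220.0], [328.0, 198.0]], 'wrist': [[276.0, 208.0], [276.0, 266.0], [278.0, 217.0]]}
[228 207]
```

View pics/s7.png

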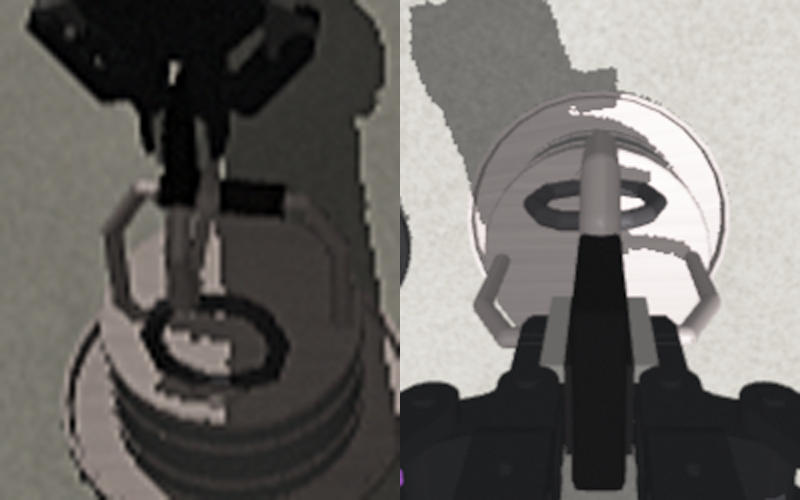

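Hook and eye line up: in the wrist crop the hook is at column 600 and the eye at 595. The networks put the hook at about (589,−6) and the eye at (580,−2). I nudge it a little and descend to just above the bar.

Request:
carry_out(rows=[[-1, 2, -8, 0, 0, 0], [0, 0, -10, 0, 0, 0], [0, 0, -10, 0, 0, 0], [0, 0, -6, 0, 0, 0], [0, 0, 0, 0, 0, 0], [0, 0, 0, 0, 0, 0]])

```text
time_s: 20.95
position: [0.5864, -0.0034, 0.2555]
ee_rot: [0.0, 0.996, -0.094, -0.001]
ft_force: [0.6, 0.3, -1.1]
finger_gap: 0.011
grip_force: 58.7
```

Request:
carry_out(rows=[[0, 0, -3, 0, 0, 0], [0, 0, -3, 0, 0, 0], [0, 0, -3, 0, 0, 0], [0, 0, -3, 0, 0, 0], [0, 0, -3, 0, 0, 0], [0, 0, -3, 0, 0, 0], [0, 0, 0, 0, 0, 0]])

```text
time_s: 21.53
position: [0.587, -0.0034, 0.2383]
ee_rot: [-0.0, 0.996, -0.094, 0.0]
ft_force: [-1.6, -0.8, 2.8]
finger_gap: 0.0113
grip_force: 59.3
```

Contact of about 4 N at the expected height: the bar is pushing the gate. I continue.

Request:
carry_out(rows=[[0, 0, -4, 0, 0, 0], [0, 0, -4, 0, 0, 0], [0, 0, -4, 0, 0, 0], [0, 0, 0, 0, 0, 0]])

```text
time_s: 21.87
position: [0.5855, -0.003, 0.2253]
ee_rot: [-0.0, 0.996, -0.094, -0.002]
ft_force: [-3.7, 0.5, 2.8]
finger_gap: 0.0115
grip_force: 59.4
```

Request:
carry_out(rows=[[0, 0, -4, 0, 0, 0], [0, 0, -4, 0, 0, 0], [0, 0, -4, 0, 0, 0], [0, 0, 0, 0, 0, 0]])

```text
time_s: 22.2
position: [0.5856, -0.0033, 0.2128]
ee_rot: [0.0, 0.996, -0.094, -0.001]
ft_force: [-3.1, 1.1, 1.1]
finger_gap: 0.0117
grip_force: 59.4
```

Request:
carry_out(rows=[[0, 0, -4, 0, 0, 0], [0, 0, -4, 0, 0, 0], [0, 0, -3, 0, 0, 0], [0, 0, -3, 0, 0, 0], [0, 0, 0, 0, 0, 0], [0, 0, 0, 0, 0, 0]])

```text
time_s: 22.7
position: [0.5872, -0.0036, 0.1999]
ee_rot: [0.0, 0.996, -0.094, 0.0]
ft_force: [0.3, 0.3, -1.2]
finger_gap: 0.0118
grip_force: 59.2
```

The force fell back to just the hook's weight, so the gate has probably snapped. I lower until the spine meets the bar.

Request:
carry_out(rows=[[0, 0, -2, 0, 0, 0], [0, 0, -2, 0, 0, 0], [0, 0, -2, 0, 0, 0], [0, 0, -2, 0, 0, 0], [0, 0, 0, 0, 0, 0]])

```text
time_s: 23.12
position: [0.5865, -0.0034, 0.1918]
ee_rot: [0.0, 0.996, -0.094, -0.0]
ft_force: [-0.5, 0.7, -1.9]
finger_gap: 0.0113
grip_force: 59.2
```

Request:
carry_out(rows=[[0, 0, -2, 0, 0, 0], [0, 0, -2, 0, 0, 0], [0, 0, 0, 0, 0, 0]])

```text
time_s: 23.37
position: [0.587, -0.0034, 0.1887]
ee_rot: [0.0, 0.996, -0.094, 0.0]
ft_force: [-1.2, -0.3, 1.6]
finger_gap: 0.0114
grip_force: 59.9
```

```bash
python3 - <<'E'
from h import *
s=r.observe();print(s["time_s"],s["position"],np.round(s["ft_force"],1))
M=r.camera_model("scene");im=r.capture("scene");p=proj([.58,0,.15],M).astype(int);w=r.capture("wrist")
a=im[p[1]-50:p[1]+50,p[0]-40:p[0]+40];b=w[100:350,180:380]
cv2.imwrite("pics/s8.png",np.hstack([cv2.resize(a,(400,500),interpolation=2),cv2.resize(b,(400,500),interpolation=2)])[:,:,::-1])
E
```

```text
23.3667 [ 0.58697854 -0.0033665   0.18868654] [-1.2 -0.3  1.6]
```

The spine meets the bar at TCP z 0.189, exactly as predicted for a seated bar. I let go and rise.

Request:
carry_out(rows=[[0, 0, 1, 0, 0, 0], [0, 0, 0, 0, 0, 0]])

```text
time_s: 23.63
position: [0.5867, -0.0034, 0.1892]
ee_rot: [0.0, 0.996, -0.094, -0.0]
ft_force: [0.0, -0.3, -1.1]
finger_gap: 0.0111
grip_force: 59.4
```

Request:
carry_out(rows=[[0, 0, 0, 0, 0, 0], [0, 0, 0, 0, 0, 0], [0, 0, 0, 0, 0, 0], [0, 0, 0, 0, 0, 0], [0, 0, 10, 0, 0, 0], [0, 0, 20, 0, 0, 0], [0, 0, 30, 0, 0, 0], [0, 0, 30, 0, 0, 0], [0, 0, 30, 0, 0, 0], [0, 0, 30, 0, 0, 0], [0, 0, 0, 0, 0, 0], [0, 0, 0, 0, 0, 0]], grip=50)

```text
time_s: 24.63
position: [0.5877, -0.0032, 0.3423]
ee_rot: [-0.0, 0.996, -0.094, 0.003]
ft_force: [0.1, -0.1, -1.3]
finger_gap: 0.0502
grip_force: 0.0
```

Request:
carry_out(rows=[[0, 0, 20, 0, 0, 0], [0, 0, 20, 0, 0, 0], [0, 0, 0, 0, 0, 0], [0, 0, 0, 0, 0, 0], [0, 0, 0, 0, 0, 0], [0, 0, 0, 0, 0, 0], [0, 0, 0, 0, 0, 0], [0, 0, 0, 0, 0, 0], [0, 0, 0, 0, 0, 0], [0, 0, 0, 0, 0, 0], [0, 0, 0, 0, 0, 0], [0, 0, 0, 0, 0, 0]])

```text
time_s: 25.63
position: [0.5867, -0.0034, 0.3793]
ee_rot: [0.0, 0.996, -0.094, -0.0]
ft_force: [0.3, 0.6, 0.3]
finger_gap: 0.0501
grip_force: 0.0
```

```bash
python3 - <<'E'
from h import *
s=r.observe();print(s["time_s"],s["position"],np.round(s["ft_force"],1))
I=[]
for k in range(2):
  I.append({c:r.capture(c).astype(int) for c in("scene","top","wrist")})
print({c:int((abs(I[0][c]-I[1][c]).max(2)>40).sum()) for c in I[0]})
M={c:r.camera_model(c) for c in I[0]}
Z={"eye_top":.162,"bail_grip":.190,"can":.005,"hook":.107,"hook_tag":.204}
for t in Z:
  for c in M:
    for d in r.tip_of(t,c)[:2]: print(t,c,np.round(d["at"],1),round(d["score"],2),np.round(1000*atz(d["at"],M[c],Z[t])))
E
```

```text
25.6333 [ 0.58669662 -0.00335073  0.37925822] [0.3 0.6 0.3]
{'scene': 6, 'top': 4, 'wrist': 2}
eye_top scene [452.6 200.5] 0.85 [564. 582. 162.]
eye_top scene [228.8 218.6] 0.74 [586.  -3. 162.]
eye_top top [325.4 205.4] 0.96 [576.  -3. 162.]
eye_top top [105.1 183.2] 0.61 [630. 572. 162.]
eye_top wrist [277.2 186.1] 0.87 [582.  -1. 162.]
bail_grip scene [428.8 190.9] 0.8 [551. 515. 190.]
bail_grip scene [231.4 198.8] 0.56 [544.   6. 190.]
bail_grip top [122.9 191.8] 0.67 [603. 514. 190.]
bail_grip top [324.8 220.4] 0.6 [534.   1. 190.]
bail_grip wrist [279.3 231.8] 0.7 [531.   6. 190.]
can scene [234.6 237.3] 0.94 [536.   5.   5.]
can scene [411.4 244.8] 0.7 [593. 501.   5.]
can top [151.1 205.5] 0.64 [592. 496.   5.]
can wrist [ 18.2 208.8] 0.75 [595. 487.   5.]
can wrist [282.  195.1] 0.55 [529.   1.   5.]
hook scene [217.2 222.1] 0.59 [554. -36. 107.]
hook top [339.4 212.2] 0.36 [565. -45. 107.]
hook wrist [305.9 190.4] 0.79 [556. -39. 107.]
hook_tag scene [203.3 257.7] 0.63 [725. -62. 204.]
hook_tag wrist [316.9 136.2] 0.93 [636. -55. 204.]
```

The hook seems to lean a lot. I've used up the picture budget (one over it), so I measure its pose numerically.

```bash
python3 - <<'E'
from h import *
M={c:r.camera_model(c) for c in("scene","top","wrist")}
for k in range(2):
  for c in M:r.capture(c)
  for t in("hook","hook_tag","hook_mouth"):
    D={c:[d for d in r.tip_of(t,c) if d["score"]>.3][:1] for c in M}
    print(t,{c:(np.round(d[0]["at"]).tolist(),round(d[0]["score"],2)) for c,d in D.items() if d})
    R={c:ray(d[0]["at"],M[c]) for c,d in D.items() if d}
    for a,b in(("scene","top"),("scene","wrist"),("top","wrist")):
      if a in R and b in R:
        P=tri([R[a],R[b]]);print(a,b,np.round(P*1000),[round(1000*np.linalg.norm(np.cross(P-o,d)),1) for o,d in(R[a],R[b])])
for c in M:
  D=[]
  for t in("hook","hook_tag"):
    for d in r.silhouettes(t,c)[:1]:
      ys,xs=np.where(d["region"]);print(c,t,round(d["score"],2),len(xs),xs.min(),xs.max(),ys.min(),ys.max(),np.round(d["at"]))
      if c!="top":
        y0,x0=max(0,ys.min()-2),max(0,xs.min()-2)
        for row in d["region"][y0:ys.max()+3:2,x0:xs.max()+3:2]: print("".join(".#"[int(v)] for v in row))
    break
E
```

```text
hook {'scene': ([218.0, 225.0], 0.74), 'top': ([337.0, 216.0], 0.41), 'wrist': ([304.0, 191.0], 0.79)}
scene top [555. -36.  96.] [np.float64(2.2), np.float64(2.2)]
scene wrist [551. -35.  91.] [np.float64(0.9), np.float64(0.9)]
top wrist [554. -37. 103.] [np.float64(1.1), np.float64(1.1)]
hook_tag {'scene': ([204.0, 257.0], 0.88), 'wrist': ([317.0, 135.0], 0.7)}
scene wrist [627. -73.  55.] [np.float64(1.3), np.float64(1.3)]
hook_mouth {'scene': ([217.0, 222.0], 0.59), 'top': ([336.0, 215.0], 0.47), 'wrist': ([304.0, 191.0], 0.57)}
scene top [557. -36. 113.] [np.float64(0.1), np.float64(0.1)]
scene wrist [556. -35. 112.] [np.float64(0.5), np.float64(0.5)]
top wrist [557. -35. 115.] [np.float64(0.6), np.float64(0.6)]
hook {'scene': ([218.0, 222.0], 0.83), 'top': ([337.0, 213.0], 0.42), 'wrist': ([303.0, 190.0], 0.61)}
scene top [561. -35. 115.] [np.float64(2.3), np.float64(2.3)]
scene wrist [558. -34. 111.] [np.float64(0.2), np.float64(0.2)]
top wrist [560. -35. 122.] [np.float64(1.9), np.float64(1.9)]
hook_tag {'scene': ([206.0, 260.0], 0.93), 'top': ([318.0, 228.0], 0.5), 'wrist': 
[... 1821 characters left out ...]
.....#########....
...#####...........########...
...#####.............######...
...#####...............#####..
..#####.................####..
..#####.................#####.
..####..................#####.
.#####..................#####.
.####...................#####.
.#####..................#####.
..####..................####..
..#####................#####..
...#####...............#####..
.......................#####..
.......................#####..
............####......#####...
............#######...#####...
.............##############...
................###########...
..................########....
....................#####.....
......................#.......
..............................
```

Triangulated, the hook's origin is at about (556,−36,105) and its tag at about (626,−73,45). It is still linked round the eye, but it has rotated outward and slid down the eye's −y side. I fit its pose to the silhouettes.

```bash
cat > fit.py <<'E'
from h import *
from scipy.optimize import differential_evolution,minimize
from scipy.spatial.transform import Rotation as R
L=[(-12,6),(-28,6),(-36,16),(-36,56),(-28,66),(28,66),(36,56),(36,16),(30,6),(-12,6)]
def render(P,M,shape=(420,560)):
    Rm=R.from_rotvec(P[3:]).as_matrix();o=np.array(P[:3])
    E=np.linalg.inv(M["extrinsics"]);K=np.array(M["mtx"]);f=K[0,0]
    def pj(X):
        c=(np.asarray(X)/1000@Rm.T+o)@E[:3,:3].T+E[:3,3];u=c@K.T;return u[:,:2]/u[:,2:],c[:,2]
    im=np.zeros(shape,np.uint8);S=8
    u,d=pj([(x,0,z) for x,z in L]);q=np.round(u*256).astype(int)
    for i in range(len(L)-1): cv2.line(im,tuple(map(int,q[i])),tuple(map(int,q[i+1])),1,max(1,int(round(.0115*f/d[i]))),cv2.LINE_8,8)
    u,_=pj([(x,y,z) for x in(-22,22) for y in(-6,6) for z in(66,120)])
    cv2.fillConvexPoly(im,cv2.convexHull(np.round(u*256).astype(np.int32)),1,cv2.LINE_8,8)
    return im>0
def fit(keys,sil,M,n=2,lo=None,hi=None):
    def cost(P):
        c=0
        for k,m in sil.items():
            a=render(P,M[k]);c+=1-(a&m).sum()/max(1,(a|m).sum())
        Rm=R.from_rotvec(P[3:]).as_matrix()
        for k,uv,X in keys: c+=.004*min(40,np.linalg.norm(proj(Rm@(np.array(X)/1000)+P[:3],M[k])-uv))
        return c
    out=[]
    for s in range(n):
        g=differential_evolution(cost,list(zip(lo,hi)),seed=s,popsize=20,maxiter=120,tol=1e-4,polish=False)
        out.append((g.fun,g.x))
    return sorted(out,key=lambda t:t[0])
def show(P):
    Rm=R.from_rotvec(P[3:]).as_matrix();o=np.array(P[:3])*1000
    et=np.array([581.1,-2.4,162]);print("o",np.round(o),"x",np.round(Rm[:,0],2),"y",np.round(Rm[:,1],2),"z",np.round(Rm[:,2],2),"tag",np.round(o+97*Rm[:,2]),"eye in hook",np.round(Rm.T@(et-o)))
E
cat > runfit.py <<'E'
from fit import *
M={c:r.camera_model(c) for c in("scene","top","wrist")}
keys=[];sil={}
for c in M:
    r.capture(c)
    if c!="top":
        for d in r.silhouettes("hook",c)[:1]: sil[c]=d["region"];print(c,d["score"],d["region"].sum())
    for t,X in(("hook_tag",(0,0,97)),("hook",(0,0,0))):
        for d in r.tip_of(t,c)[:1]:
            if d["score"]>.5: keys.append((c,np.array(d["at"]),X))
for c,x in fit(keys,sil,M,2,[.53,-.10,.03,-4,-4,-4],[.66,.05,.20,4,4,4]): print(round(c,3));show(x)
print(r.observe()["time_s"])
E
time timeout 500 python3 runfit.py
```

```text
scene 0.76 645
wrist 0.94 1812
0.438
o [552. -34. 101.] x [-0.56 -0.8  -0.2 ] y [-0.32  0.44 -0.84] z [ 0.76 -0.41 -0.5 ] tag [625. -73.  52.] eye in hook [-54. -47. -21.]
0.441
o [553. -33. 103.] x [-0.58 -0.79 -0.2 ] y [-0.33  0.45 -0.83] z [ 0.75 -0.41 -0.52] tag [625. -73.  52.] eye in hook [-53. -44. -22.]
28.5833
real	1m6.255s
user	0m59.796s
sys	0m0.423s
```

The fit is good, with an IoU of about 0.8 in each view. The eye's lower side bar passes through the loop, so the hook is still linked. It lies flat over the lid's edge with its tag at (625,−73,52). I will grasp the tag by its edges, with 44 mm between them, and raise it back onto the top bar. I work out the approach.

```bash
cat > plan.py <<'E'
from h import *
from scipy.spatial.transform import Rotation as R
def rot(q): return R.from_quat([q[1],q[2],q[3],q[0]])
def go(p,Rm):
    s=r.observe();d=(np.array(p)-s["position"]*1000);v=(R.from_matrix(Rm)*rot(s["ee_rot"]).inv()).as_rotvec(degrees=True)
    n=int(np.ceil(max(np.linalg.norm(d)/40,np.linalg.norm(v)/7.1)));print("d",np.round(d,1),"v",np.round(v,1),"rows",n,"each",np.round(d/n,1),np.round(v/n,2))
def frame(ty,tz):
    tz=np.array(tz)/np.linalg.norm(tz);ty=np.array(ty,float);ty-=tz*(ty@tz);ty/=np.linalg.norm(ty);return np.c_[np.cross(ty,tz),ty,tz]
E
python3 - <<'E'
from plan import *
n=np.array([-.32,.44,-.84]);z=np.array([.76,-.41,-.5]);a=np.radians(15)
tz=np.cos(a)*n-np.sin(a)*z;F=frame([.56,.8,.2],tz);print(np.round(F,3).tolist())
p=np.array([626,-73,52]);T=p+25*F[:,2];print("pick TCP",T,"pre",T-110*F[:,2])
s=r.observe();print(s["time_s"],s["position"])
go(T-110*F[:,2],F)
E
```

```text
[[-0.653, 0.564, -0.505], [0.281, 0.8, 0.53], [0.703, 0.204, -0.681]]
pick TCP [613.37398647 -59.74182467  34.97635264] pre [ 668.928446   -118.07779611  109.88040102]
28.5833 [ 0.58670842 -0.00335737  0.37929918]
d [  82.2 -114.7 -269.4] v [ 52.6 -39.2 148.3] rows 23 each [  3.6  -5.  -11.7] [ 2.29 -1.7   6.45]
```

Request:
carry_out(rows=[[7, -10, -2, 2.29, -1.7, 6.45], [7, -10, -2, 2.29, -1.7, 6.45], [7, -10, -2, 2.29, -1.7, 6.45], [7, -10, -2, 2.29, -1.7, 6.45], [7, -10, -2, 2.29, -1.7, 6.45], [7, -10, -2, 2.29, -1.7, 6.45], [7, -10, -2, 2.29, -1.7, 6.45], [7, -10, -2, 2.29, -1.7, 6.45], [7, -10, -2, 2.29, -1.7, 6.45], [7, -9, -2, 2.29, -1.7, 6.45], [7, -8, -2, 2.29, -1.7, 6.45], [5, -8, -2, 2.29, -1.7, 6.45]], grip=75)

```text
time_s: 29.58
position: [0.6689, -0.1197, 0.3551]
ee_rot: [-0.233, 0.792, 0.545, 0.142]
ft_force: [0.3, 0.9, 0.4]
finger_gap: 0.0749
grip_force: 0.0
```

Request:
carry_out(rows=[[0, 0, -12, 2.29, -1.7, 6.45], [0, 0, -12, 2.29, -1.7, 6.45], [0, 0, -12, 2.29, -1.7, 6.45], [0, 0, -12, 2.29, -1.7, 6.45], [0, 0, -12, 2.29, -1.7, 6.45], [0, 0, -12, 2.29, -1.7, 6.45], [0, 0, -12, 2.29, -1.7, 6.45], [0, 0, -12, 2.29, -1.7, 6.45], [0, 0, -12, 2.29, -1.7, 6.45], [0, 0, -12, 2.29, -1.7, 6.45], [0, 0, -12, 2.29, -1.7, 6.45], [0, 0, 0, 0, 0, 0]])

```text
time_s: 30.58
position: [0.6564, -0.1076, 0.2101]
ee_rot: [-0.335, 0.24, 0.887, 0.209]
ft_force: [0.2, 0.7, -0.0]
finger_gap: 0.0746
grip_force: 0.0
```

```bash
python3 - <<'E'
from plan import *
F=np.array([[-0.653, 0.564, -0.505], [0.281, 0.8, 0.53], [0.703, 0.204, -0.681]])
s=r.observe();print(s["time_s"],s["position"],np.round(s["joint_positions"],2),np.round(rot(s["ee_rot"]).as_matrix(),2).tolist())
go([669,-118,110],F)
for c in("scene","wrist"):
    r.capture(c);M=r.camera_model(c)
    for d in r.tip_of("hook_tag",c)[:1]: print(c,np.round(d["at"]),d["score"],"model",np.round(proj([.625,-.073,.052],M)))
E
```

```text
30.5833 [ 0.6564362  -0.10758885  0.21010884] [ 0.53  1.01 -0.55  1.   -0.06  1.84  1.11] [[-0.66, 0.57, -0.49], [0.28, 0.8, 0.53], [0.7, 0.21, -0.69]]
d [  12.6  -10.4 -100.1] v [0.  0.7 0.3] rows 3 each [  4.2  -3.5 -33.4] [0.01 0.23 0.09]
scene [205. 258.] 0.71 model [205. 257.]
wrist [259. 263.] 0.93 model [259. 264.]
```

The tag's location is confirmed to within a pixel in both views, but joint 6 is at its limit. I use less tilt, with the tool square to the tag.

```bash
python3 - <<'E'
from plan import *
F=frame([.56,.8,.2],[-.32,.44,-.84]);print(np.round(F,3).tolist())
T=np.array([626,-73,52])+25*F[:,2];print("pick",T)
go(T-90*F[:,2],F);print(90*F[:,2])
E
```

```text
[[-0.762, 0.563, -0.32], [0.407, 0.8, 0.44], [0.504, 0.205, -0.839]]
pick [618.00639233 -62.00878945  31.01677987]
d [ -11.6    9.4 -109.2] v [ -8.1 -10.9  -2.2] rows 3 each [ -3.9   3.1 -36.4] [-2.72 -3.62 -0.74]
[-28.77698761  39.56835797 -75.53959248]
```

Request:
carry_out(rows=[[-3, 2, -27, -2, -2.7, -0.5], [-3, 2, -27, -2, -2.7, -0.6], [-3, 3, -27, -2, -2.7, -0.6], [-3, 2, -28, -2, -2.8, -0.5], [0, 0, 0, 0, 0, 0]])

```text
time_s: 31.2
position: [0.6425, -0.1011, 0.1035]
ee_rot: [-0.226, 0.262, 0.922, 0.175]
ft_force: [0.6, 0.7, -0.1]
finger_gap: 0.0748
grip_force: 0.0
```

```bash
python3 - <<'E'
from plan import *
F=frame([.56,.8,.2],[-.32,.44,-.84]);T=np.array([626,-73,52])+25*F[:,2]
go(T-90*F[:,2],F);go(T,F);print(np.round(r.observe()["joint_positions"],2))
E
```

```text
d [ 4.3 -0.5  3. ] v [-0.2 -0.3 -0.2] rows 1 each [ 4.3 -0.5  3. ] [-0.15 -0.31 -0.18]
d [-24.5  39.1 -72.5] v [-0.2 -0.3 -0.2] rows 3 each [ -8.2  13.  -24.2] [-0.05 -0.1  -0.06]
[ 0.57  0.95 -0.54  1.3   0.03  1.4   1.15]
```

Request:
carry_out(rows=[[-5, 8, -15, 0, 0, 0], [-5, 8, -15, 0, 0, 0], [-5, 8, -15, 0, 0, 0], [-5, 8, -14, 0, 0, 0], [-4, 7, -13, 0, 0, 0], [0, 0, 0, 0, 0, 0]])

```text
time_s: 31.7
position: [0.6212, -0.0615, 0.0332]
ee_rot: [-0.226, 0.261, 0.922, 0.176]
ft_force: [-0.1, 0.9, -0.2]
finger_gap: 0.0752
grip_force: 0.0
```

Request:
carry_out(rows=[[0, 0, 0, 0, 0, 0], [0, 0, 0, 0, 0, 0], [0, 0, 0, 0, 0, 0], [0, 0, 0, 0, 0, 0], [0, 0, 0, 0, 0, 0], [0, 0, 0, 0, 0, 0]], grip=30)

```text
time_s: 32.2
position: [0.6229, -0.063, 0.0343]
ee_rot: [-0.223, 0.262, 0.922, 0.176]
ft_force: [2.3, -2.8, 2.4]
finger_gap: 0.0428
grip_force: 62.9
```

The tag is held by its edges at 43 mm. Next I plan the way back with the eye always inside the loop: level the hook, yaw it round the eye's side bar, then climb to the top bar while tilting.

```bash
cat >> plan.py <<'E'
OT=np.array([99.,0,-21])
def U(az): a=np.radians(az);return np.array([np.cos(a),np.sin(a),0])
ex=U(-11);ey=U(79);up=np.array([0,0,1.])
def ring(y,z): return np.array([534,6.8,5])+48*ex+y*ey+z*up
def pose(az,th,y,z,hz,hx=0):  # tilt th: tool z leans towards -perp(az) (outward), ring point (y,z) at hook (hx,hz)
    ty=U(az);t=np.radians(th);tz=np.sin(t)*U(az-90)-np.cos(t)*up;F=frame(ty,tz)
    return ring(y,z)-F@(OT+[-hz,hx,0]),F
def step(*a): p,F=pose(*a);print(a,"TCP",np.round(p));go(p,F)
def wps(W):
    s=r.observe();p0=s["position"]*1000;R0=rot(s["ee_rot"])
    for a in W:
        p,F=pose(*a);R1=R.from_matrix(F);d=p-p0;v=(R1*R0.inv()).as_rotvec(degrees=True)
        n=int(np.ceil(max(np.linalg.norm(d)/15,np.linalg.norm(v)/5)));print(a,"TCP",np.round(p),"n",n,np.round(d/n,1),np.round(v/n,1));p0,R0=p,R1
E
python3 - <<'E'
from plan import *
s=r.observe();F=rot(s["ee_rot"]).as_matrix()
for q in(ring(-34,95),ring(-30,88),ring(0,157)):print("ring in hook",np.round(F.T@(q-s["position"]*1000)-OT))
wps([(54.5,-15,-34,105,22),(54.5,0,-34,112,22),(20,0,-34,115,22),(-11,0,-34,118,25),(-11,20,-34,130,28),(-11,45,-26,150,32),(-11,60,0,157,35)])
E
```

```text
ring in hook [-18.   8.  -7.]
ring in hook [-21.  11.   1.]
ring in hook [ 22.  52. -46.]
(54.5, -15, -34, 105, 22) TCP [631. -76.  70.] n 5 [ 1.6 -2.6  7.1] [-3.8 -1.2 -0.4]
(54.5, 0, -34, 112, 22) TCP [637. -80.  96.] n 3 [ 2.2 -1.6  8.7] [-2.9 -4.1  0. ]
(20, 0, -34, 115, 22) TCP [ 601. -108.   99.] n 7 [-5.2 -3.9  0.4] [ 0.   0.  -4.9]
(-11, 0, -34, 118, 25) TCP [ 561. -108.  102.] n 7 [-5.8 -0.   0.4] [ 0.   0.  -4.4]
(-11, 20, -34, 130, 28) TCP [ 561. -108.  140.] n 5 [0.  0.  7.5] [-3.9  0.8  0. ]
(-11, 45, -26, 150, 32) TCP [564. -89. 188.] n 5 [0.8 3.9 9.6] [-4.9  1.  -0. ]
(-11, 60, 0, 157, 35) TCP [572. -52. 207.] n 4 [1.8 9.3 4.8] [-3.7  0.7  0. ]
```

Request:
carry_out(rows=[[1.6, -2.6, 7.1, -3.8, -1.2, -0.4], [1.6, -2.6, 7.1, -3.8, -1.2, -0.4], [1.6, -2.6, 7.1, -3.8, -1.2, -0.4], [1.6, -2.6, 7.1, -3.8, -1.2, -0.4], [1.6, -2.6, 7.1, -3.8, -1.2, -0.4], [0, 0, 0, 0, 0, 0]])

```text
time_s: 32.7
position: [0.6305, -0.0715, 0.0715]
ee_rot: [-0.125, 0.299, 0.945, 0.038]
ft_force: [0.5, 1.2, -0.2]
finger_gap: 0.0428
grip_force: 62.2
```

Request:
carry_out(rows=[[2.2, -1.6, 8.7, -2.9, -4.1, 0], [2.2, -1.6, 8.7, -2.9, -4.1, 0], [2.2, -1.6, 8.7, -2.9, -4.1, 0], [0, 0, 0, 0, 0, 0]])

```text
time_s: 33.03
position: [0.6351, -0.0778, 0.0962]
ee_rot: [-0.001, 0.302, 0.953, -0.001]
ft_force: [-0.6, 1.1, -1.4]
finger_gap: 0.0429
grip_force: 62.2
```

The forces are free. I yaw it round the side bar.

Request:
carry_out(rows=[[-5.2, -3.9, 0.4, 0, 0, -4.9], [-5.2, -3.9, 0.4, 0, 0, -4.9], [-5.2, -3.9, 0.4, 0, 0, -4.9], [-5.2, -3.9, 0.4, 0, 0, -4.9], [-5.2, -3.9, 0.4, 0, 0, -4.9], [-5.2, -3.9, 0.4, 0, 0, -4.9], [-5.2, -3.9, 0.4, 0, 0, -4.9], [0, 0, 0, 0, 0, 0]])

```text
time_s: 33.7
position: [0.5985, -0.1092, 0.0964]
ee_rot: [-0.004, 0.573, 0.82, -0.002]
ft_force: [-0.1, 0.6, -1.7]
finger_gap: 0.0429
grip_force: 62.2
```

```bash
cat > runfit2.py <<'E'
from plan import *
from fit import fit,show
s=r.observe();F=rot(s["ee_rot"]).as_matrix()
M={c:r.camera_model(c) for c in("scene","top","wrist")}
keys=[];sil={}
for c in M:
    r.capture(c)
    for d in r.silhouettes("hook",c)[:1]:
        print(c,round(d["score"],2),d["region"].sum(),np.round(d["at"]))
        if d["score"]>.5: sil[c]=d["region"]
    for t,X in(("hook_tag",(0,0,97)),("hook",(0,0,0))):
        for d in r.tip_of(t,c)[:1]:
            if d["score"]>.5: keys.append((c,np.array(d["at"]),X))
o=(s["position"]*1000+F@OT)/1000;Rh=R.from_matrix(np.c_[F[:,1],F[:,2],-F[:,0]]) # x=ty,z=-tx,y=z x x
Rh=R.from_matrix(np.c_[F[:,1],np.cross(-F[:,0],F[:,1]),-F[:,0]])
v=Rh.as_rotvec();print("expected");show(np.r_[o,v])
for cst,x in fit(keys,sil,M,1,np.r_[o-.03,v-.6],np.r_[o+.03,v+.6]):
    print(round(cst,3));show(x);Rm=R.from_rotvec(x[3:]).as_matrix()
    print("OT",np.round(F.T@(x[:3]-s["position"])*1000),"hook axes in tool",np.round(F.T@Rm,2).tolist())
    for q in((-34,110),(-28,148),(0,157)):print("ring",q,"in hook",np.round(Rm.T@(ring(*q)-x[:3]*1000)))
for c in("scene","wrist"):
    for t,z in(("bail_grip",.19),("can",.005)):
        for d in r.tip_of(t,c)[:2]:print(t,c,round(d["score"],2),np.round(1000*atz(d["at"],M[c],z)))
E
timeout 400 python3 runfit2.py
```

```text
scene 0.7 287 [201. 235.]
top 0.67 416 [349. 201.]
wrist 0.57 26443 [278. 195.]Traceback (most recent call last):
  File "runfit2.py", line 14, in <module>
    o=(s["position"]*1000+F@OT)/1000;Rh=R.from_matrix(np.c_[F[:,1],F[:,2],-F[:,0]]) # x=ty,z=-tx,y=z x x
                                        ~~~~~~~~~~~~~^^^^^^^^^^^^^^^^^^^^^^^^^^^^^^
  File "scipy/spatial/transform/_rotation.pyx", line 1143, in scipy.spatial.transform._rotation.Rotation.from_matrix
ValueError: Non-positive determinant (left-handed or null coordinate frame) in rotation matrix 0: [[ 0.93914973 -0.00879276  0.3433955 ]
 [ 0.34342798  0.00245044 -0.93917582]
 [-0.00741648 -0.99995834 -0.00532101]].
```

```bash
sed -i 's/;Rh=R.from_matrix(np.c_\[F\[:,1\],F\[:,2\],-F\[:,0\]\]).*$//; s/if d\["score"\]>.5: sil/if d["score"]>.5 and d["region"].sum()<5000: sil/' runfit2.py; timeout 400 python3 runfit2.py; python3 -c "
from plant import r;print(r.observe()['time_s'])"
```

```text
scene 0.59 382 [205. 235.]
wrist 0.65 26172 [276. 196.]
expected
o [566. -14. 119.] x [ 0.94  0.35 -0.  ] y [ 0. -0.  1.] z [ 0.35 -0.94 -0.  ] tag [ 599. -105.  119.] eye in hook [19. 43. -6.]
0.544
o [565. -10. 117.] x [0.94 0.34 0.04] y [-0.04 -0.    1.  ] z [ 0.34 -0.94  0.01] tag [ 597. -101.  118.] eye in hook [20. 44. -1.]
OT [103.   1. -19.] hook axes in tool [[-0.01, 0.01, -1.0], [1.0, -0.05, -0.01], [-0.05, -1.0, -0.01]]
ring (-34, 110) in hook [ 1. -3. 27.]
ring (-28, 148) in hook [ 5. 35. 23.]
ring (0, 157) in hook [20. 44. -1.]
bail_grip scene 0.9 [543. 527. 190.]
bail_grip scene 0.87 [543.   7. 190.]
can scene 0.83 [600. 503.   5.]
can scene 0.55 [539.  -3.   5.]
bail_grip wrist 0.7 [566. -29. 190.]
bail_grip wrist 0.19 [571. -27. 190.]
can wrist 0.76 [536.   7.   5.]
35.1
```

The hook follows as planned, with the side bar at hook (1, 27) inside the loop. I continue yawing, then climb.

Request:
carry_out(rows=[[-5.5, 0.2, 1, 0, 0, -4.4], [-5.5, 0.2, 1, 0, 0, -4.4], [-5.5, 0.2, 1, 0, 0, -4.4], [-5.5, 0.2, 1, 0, 0, -4.4], [-5.5, 0.2, 1, 0, 0, -4.4], [-5.5, 0.2, 1, 0, 0, -4.4], [-5.5, 0.2, 1, 0, 0, -4.4], [0, 0, 0, 0, 0, 0]])

```text
time_s: 35.77
position: [0.5605, -0.1059, 0.1049]
ee_rot: [-0.002, 0.769, 0.639, -0.0]
ft_force: [-0.3, -0.4, -2.5]
finger_gap: 0.0431
grip_force: 62.2
```

Request:
carry_out(rows=[[0, 0, 7.5, -3.9, 0.8, 0], [0, 0, 7.5, -3.9, 0.8, 0], [0, 0, 7.5, -3.9, 0.8, 0], [0, 0, 7.5, -3.9, 0.8, 0], [0, 0, 7.5, -3.9, 0.8, 0], [0, 0, 0, 0, 0, 0]])

```text
time_s: 36.27
position: [0.5633, -0.1016, 0.1427]
ee_rot: [0.107, 0.755, 0.633, -0.134]
ft_force: [0.6, 2.2, -1.9]
finger_gap: 0.0431
grip_force: 62.2
```

```bash
python3 - <<'E'
from plan import *
s=r.observe();F=rot(s["ee_rot"]).as_matrix();print(s["time_s"],np.round(s["joint_positions"],2),np.round(F,2).tolist())
for q in((-34,130),(-26,150),(0,157)):print("ring in hook(-z,x,-y)",np.round(F.T@(ring(*q)-s["position"]*1000)-OT))
wps([(-11,45,-26,150,32),(-11,60,0,157,35),(-11,75,0,157,45)])
E
```

```text
36.2667 [-0.1   0.49  0.05  1.85  0.39  0.93 -0.48] [[0.16, 0.98, -0.07], [0.93, -0.18, -0.33], [-0.34, -0.01, -0.94]]
ring in hook(-z,x,-y) [-34.  -0.   6.]
ring in hook(-z,x,-y) [-33.  -0. -16.]
ring in hook(-z,x,-y) [-11.  -0. -31.]
(-11, 45, -26, 150, 32) TCP [564. -89. 188.] n 6 [0.2 2.1 7.5] [-4.2  0.7 -0.1]
(-11, 60, 0, 157, 35) TCP [572. -52. 207.] n 4 [1.8 9.3 4.8] [-3.7  0.7  0. ]
(-11, 75, 0, 157, 45) TCP [575. -36. 209.] n 4 [0.8 3.9 0.4] [-3.7  0.7 -0. ]
```

Request:
carry_out(rows=[[0.2, 2.1, 7.5, -4.2, 0.7, -0.1], [0.2, 2.1, 7.5, -4.2, 0.7, -0.1], [0.2, 2.1, 7.5, -4.2, 0.7, -0.1], [0.2, 2.1, 7.5, -4.2, 0.7, -0.1], [0.2, 2.1, 7.5, -4.2, 0.7, -0.1], [0.2, 2.1, 7.5, -4.2, 0.7, -0.1], [0, 0, 0, 0, 0, 0]])

```text
time_s: 36.85
position: [0.5632, -0.09, 0.1854]
ee_rot: [0.244, 0.712, 0.588, -0.297]
ft_force: [1.1, 1.0, -2.8]
finger_gap: 0.043
grip_force: 62.3
```

Request:
carry_out(rows=[[1.8, 9.3, 4.8, -3.7, 0.7, 0], [1.8, 9.3, 4.8, -3.7, 0.7, 0], [1.8, 9.3, 4.8, -3.7, 0.7, 0], [1.8, 9.3, 4.8, -3.7, 0.7, 0], [0, 0, 0, 0, 0, 0]])

```text
time_s: 37.27
position: [0.5701, -0.0531, 0.2036]
ee_rot: [0.319, 0.668, 0.551, -0.387]
ft_force: [-0.2, 0.7, -1.8]
finger_gap: 0.0426
grip_force: 62.4
```

```bash
python3 - <<'E'
from plan import *
s=r.observe();F=rot(s["ee_rot"]).as_matrix();print(s["time_s"],s["position"],np.round(s["joint_positions"],2),np.round(F,2).tolist())
for q in((-26,150),(0,157)):print("ring in hook(-z,x,-y)",np.round(F.T@(ring(*q)-s["position"]*1000)-OT))
wps([(-11,60,0,157,46)])
E
```

```text
37.2667 [ 0.57009894 -0.05312569  0.20358615] [-0.52  0.7   0.2   1.7   0.73  1.45 -0.89] [[0.09, 0.98, -0.17], [0.49, -0.19, -0.85], [-0.87, -0.0, -0.5]]
ring in hook(-z,x,-y) [-44.   1.  23.]
ring in hook(-z,x,-y) [-37.   1.  -3.]
(-11, 60, 0, 157, 46) TCP [573. -46. 197.] n 1 [ 2.5  6.9 -6.2] [ 0.1 -0.1  0. ]
```

The top bar is now centred in the loop at hook z 37, with 30° of lean left. I lower nearly to the spine.

Request:
carry_out(rows=[[2, 2, -2, 0, 0, 0], [2, 2, -2, 0, 0, 0], [1, 2, -2, 0, 0, 0], [0, 1, -1, 0, 0, 0], [0, 0, 0, 0, 0, 0]])

```text
time_s: 37.68
position: [0.5747, -0.0497, 0.1995]
ee_rot: [0.32, 0.67, 0.547, -0.387]
ft_force: [-0.5, 0.1, -1.9]
finger_gap: 0.043
grip_force: 62.3
```

```bash
sed -i 's/(-34,110),(-28,148)/(-28,148),(10,157)/' runfit2.py; timeout 300 python3 runfit2.py; python3 -c "
from plant import r;s=r.observe();print(s['time_s'],s['position'])"
```

```text
scene 0.64 276 [220. 208.]
top 0.57 301 [337. 202.]
wrist 0.68 27007 [285. 196.]
expected
o [588.  16. 124.] x [ 0.98 -0.2   0.  ] y [0.17 0.85 0.5 ] z [-0.1  -0.49  0.87] tag [578. -31. 208.] eye in hook [-3.  2. 43.]
1.157
o [590.  15. 118.] x [0.99 0.   0.12] y [-0.06  0.89  0.44] z [-0.11 -0.45  0.89] tag [579. -28. 204.] eye in hook [-3.  5. 48.]
OT [104.   2. -17.] hook axes in tool [[-0.01, 0.04, -1.0], [0.97, -0.23, -0.02], [-0.23, -0.97, -0.04]]
ring (-28, 148) in hook [-10. -24.  53.]
ring (10, 157) in hook [-1. 13. 44.]
ring (0, 157) in hook [-3.  5. 48.]
bail_grip scene 0.92 [540.  14. 190.]
bail_grip scene 0.71 [549. 524. 190.]
can scene 0.9 [596. 494.   5.]
can scene 0.8 [541.  14.   5.]
bail_grip wrist 0.96 [535.   9. 190.]
bail_grip wrist 0.44 [602.  80. 190.]
38.4833 [ 0.57486314 -0.04904586  0.1994845 ]
```

Request:
carry_out(rows=[[0, 1, -2, 0, 0, 0], [0, 1, -2, 0, 0, 0], [0, 1, -2, 0, 0, 0], [0, 0, 0, 0, 0, 0]])

```text
time_s: 38.82
position: [0.5748, -0.0467, 0.1938]
ee_rot: [0.321, 0.669, 0.547, -0.388]
ft_force: [-0.2, -2.1, 0.3]
finger_gap: 0.0429
grip_force: 62.3
```

Light contact at the spine, as expected. I loosen the pads by just over a millimetre each side, so the hook can right itself while still caged.

Request:
carry_out(rows=[[0, 0, 0, 0, 0, 0], [0, 0, 0, 0, 0, 0], [0, 0, 0, 0, 0, 0], [0, 0, 0, 0, 0, 0], [0, 0, 0, 0, 0, 0], [0, 0, 0, 0, 0, 0]], grip=46)

```text
time_s: 39.32
position: [0.5749, -0.0459, 0.1935]
ee_rot: [0.32, 0.669, 0.548, -0.387]
ft_force: [1.3, -0.7, 0.3]
finger_gap: 0.0458
grip_force: 0.1
```

```bash
cat > where.py <<'E'
from plan import *
s=r.observe();M={c:r.camera_model(c) for c in("scene","top","wrist")};print(s["time_s"],s["finger_gap"],s["grip_force"],np.round(s["ft_force"],1))
G=s["position"]*1000-19*rot(s["ee_rot"]).as_matrix()[:,2]
for c in M:
    r.capture(c)
    for t in("hook_tag","hook","hook_mouth"):
        print(c,t,[(np.round(d["at"]).tolist(),round(d["score"],2)) for d in r.tip_of(t,c)[:1]])
    e=np.array([581,-2.4,162])/1000
    for th in(0,30,60): 
        zh=-np.sin(np.radians(th))*ey+np.cos(np.radians(th))*up
        print("  lean",th,"tag",np.round(proj(e+.042*zh,M[c])),"origin",np.round(proj(e-.055*zh,M[c])))
    for d in r.silhouettes("hook",c)[:1]:
        ys,xs=np.where(d["region"]);print("  sil",round(d["score"],2),len(xs),xs.min(),xs.max(),ys.min(),ys.max())
print("grip point",np.round(G))
E
python3 where.py
```

```text
39.3167 0.045752735733776424 0.07210840631159954 [ 1.3 -0.7  0.3]
scene hook_tag []
scene hook [([229.0, 234.0], 0.63)]
scene hook_mouth [([227.0, 233.0], 0.81)]
  lean 0 tag [228. 207.] origin [230. 230.]
  lean 30 tag [220. 208.] origin [240. 229.]
  lean 60 tag [214. 211.] origin [248. 225.]
  sil 0.49 234 219 231 197 241
top hook_tag [([333.0, 200.0], 0.62)]
top hook [([326.0, 204.0], 0.44)]
top hook_mouth [([326.0, 207.0], 0.65)]
  lean 0 tag [327. 201.] origin [324. 206.]
  lean 30 tag [335. 203.] origin [314. 204.]
  lean 60 tag [340. 205.] origin [307. 201.]
  sil 0.44 86 326 335 192 206
wrist hook_tag [([278.0, 283.0], 0.68)]
wrist hook [([281.0, 75.0], 0.91)]
wrist hook_mouth []
  lean 0 tag [272. 287.] origin [272.  68.]
  lean 30 tag [273. 273.] origin [270.  33.]
  lean 60 tag [274. 243.] origin [267.  36.]
  sil 0.66 25798 181 365 63 350
grip point [578. -30. 203.]
```

The hook has righted itself: its origin is at scene (229,234) and wrist (281,75), both matching zero lean. I open a little more and withdraw along the tool axis.

Request:
carry_out(rows=[[0, 0, 0, 0, 0, 0], [0, 0, 0, 0, 0, 0], [0, 0, 0, 0, 0, 0], [0, 0, 0, 0, 0, 0], [0, 0, 0, 0, 0, 0], [0, 0, 0, 0, 0, 0]], grip=51)

```text
time_s: 40.57
position: [0.5749, -0.0461, 0.1935]
ee_rot: [0.32, 0.669, 0.548, -0.387]
ft_force: [-0.1, -0.2, -0.1]
finger_gap: 0.051
grip_force: 0.0
```

```bash
python3 where.py | grep -v lean; python3 -c "
from plan import *
print(rot(r.observe()['ee_rot']).as_matrix()[:,2])"
```

```text
40.5667 0.05102063183479015 0.021317820419426425 [-0.1 -0.2 -0.1]
scene hook_tag [([225.0, 212.0], 0.66)]
scene hook [([228.0, 230.0], 0.57)]
scene hook_mouth [([228.0, 231.0], 0.65)]
  sil 0.72 222 218 230 198 239
top hook_tag [([333.0, 201.0], 0.61)]
top hook [([327.0, 207.0], 0.53)]
top hook_mouth [([326.0, 206.0], 0.49)]
  sil 0.44 111 325 336 190 207
wrist hook_tag [([282.0, 285.0], 0.55)]
wrist hook [([276.0, 76.0], 0.8)]
wrist hook_mouth []
  sil 0.78 25268 179 362 67 350
grip point [578. -30. 203.]
[-0.1672756  -0.85262907 -0.49501773]
```

Request:
carry_out(rows=[[0.7, 3.4, 2, 0, 0, 0], [1, 5.1, 3, 0, 0, 0], [1, 5.1, 3, 0, 0, 0], [1.3, 6.8, 4, 0, 0, 0], [1.3, 6.8, 4, 0, 0, 0], [1.3, 6.8, 4, 0, 0, 0], [1.3, 6.8, 4, 0, 0, 0], [1.3, 6.8, 4, 0, 0, 0], [1.3, 6.8, 4, 0, 0, 0], [1.3, 6.8, 4, 0, 0, 0], [1.3, 6.8, 4, 0, 0, 0], [1.3, 6.8, 4, 0, 0, 0]])

```text
time_s: 42.32
position: [0.5894, 0.0294, 0.2379]
ee_rot: [0.32, 0.669, 0.548, -0.387]
ft_force: [0.1, 0.6, -0.0]
finger_gap: 0.051
grip_force: 0.0
```

Request:
carry_out(rows=[[2, 8, 12, 0, 0, 0], [2, 8, 15, 0, 0, 0], [2, 8, 15, 0, 0, 0], [2, 8, 15, 0, 0, 0], [2, 8, 15, 0, 0, 0], [2, 8, 15, 0, 0, 0], [0, 0, 0, 0, 0, 0], [0, 0, 0, 0, 0, 0], [0, 0, 0, 0, 0, 0], [0, 0, 0, 0, 0, 0], [0, 0, 0, 0, 0, 0], [0, 0, 0, 0, 0, 0]])

```text
time_s: 43.32
position: [0.601, 0.0762, 0.3239]
ee_rot: [0.32, 0.669, 0.547, -0.388]
ft_force: [0.6, 1.4, 0.3]
finger_gap: 0.0505
grip_force: 0.0
```

```bash
cat > runfit3.py <<'E'
from plan import *
from fit import fit,show
s=r.observe();print(s["time_s"],s["position"])
M={c:r.camera_model(c) for c in("scene","top","wrist")}
keys=[];sil={}
for c in M:
    r.capture(c)
    for d in r.silhouettes("hook",c)[:1]:
        print(c,round(d["score"],2),d["region"].sum(),np.round(d["at"]))
        if d["score"]>.4 and d["region"].sum()<5000: sil[c]=d["region"]
    for t,X in(("hook_tag",(0,0,97)),("hook",(0,0,0))):
        for d in r.tip_of(t,c)[:1]:
            print(" ",t,np.round(d["at"]),round(d["score"],2))
            if d["score"]>.5: keys.append((c,np.array(d["at"]),X))
    print("  model lean0 tag",np.round(proj([.581,-.0024,.204],M[c])),"origin",np.round(proj([.581,-.0024,.107],M[c])))
v=R.from_matrix(np.c_[ex,ey,up]).as_rotvec()
o=np.array([.583,-.0024,.107])
for cst,x in fit(keys,sil,M,2,np.r_[o-.045,v-1.3],np.r_[o+.045,v+1.3]): print(round(cst,3));show(x)
E
timeout 400 python3 runfit3.py
```

```text
43.3167 [0.60102932 0.07623238 0.32385688]
scene 0.77 274 [225. 219.]
  hook_tag [223. 208.] 0.84
  hook [225. 228.] 0.56
  model lean0 tag [228. 207.] origin [230. 230.]
top 0.76 194 [327. 200.]
  hook_tag [328. 198.] 0.56
  hook [324. 209.] 0.73
  model lean0 tag [327. 201.] origin [324. 206.]
wrist 0.62 5037 [284. 106.]
  hook_tag [284. 135.] 0.72
  hook [268.  46.] 0.91
  model lean0 tag [274. 131.] origin [274.  40.]
0.385
o [576. -10. 107.] x [ 0.99 -0.08 -0.13] y [ 0.07  1.   -0.03] z [0.14 0.02 0.99] tag [589.  -8. 203.] eye in hook [-3.  6. 55.]
0.39
o [575. -10. 107.] x [ 0.99 -0.07 -0.15] y [ 0.07  1.   -0.03] z [0.15 0.02 0.99] tag [589.  -8. 203.] eye in hook [-2.  6. 55.]
```

The hook hangs upright on the top bar with the bar at hook (−3, 6, 55) and an 8° lean. I let it settle, check that everything is still, and hand in.

Request:
carry_out(rows=[[0, 0, 0, 0, 0, 0], [0, 0, 0, 0, 0, 0], [0, 0, 0, 0, 0, 0], [0, 0, 0, 0, 0, 0], [0, 0, 0, 0, 0, 0], [0, 0, 0, 0, 0, 0], [0, 0, 0, 0, 0, 0], [0, 0, 0, 0, 0, 0], [0, 0, 0, 0, 0, 0], [0, 0, 0, 0, 0, 0], [0, 0, 0, 0, 0, 0], [0, 0, 0, 0, 0, 0]])

```text
time_s: 44.92
position: [0.6013, 0.0767, 0.3245]
ee_rot: [0.32, 0.669, 0.548, -0.387]
ft_force: [0.3, -0.6, 0.1]
finger_gap: 0.051
grip_force: 0.0
```

```bash
python3 - <<'E'
from plan import *
M={c:r.camera_model(c) for c in("scene","top")}
A={c:r.capture(c).astype(int) for c in M};B={c:r.capture(c).astype(int) for c in M}
print({c:int((abs(A[c]-B[c]).max(2)>40).sum()) for c in M})
for t,z in(("bail_grip",.19),("can",.005),("hook_tag",.203),("hook",.107)):
    for c in M:
        for d in r.tip_of(t,c)[:2]:print(t,c,round(d["score"],2),np.round(1000*atz(d["at"],M[c],z)))
print(r.finish_job())
E
```

```text
{'scene': 0, 'top': 0}
bail_grip scene 0.8 [552. 527. 190.]
bail_grip scene 0.76 [540.  10. 190.]
bail_grip top 0.78 [537.   8. 190.]
bail_grip top 0.73 [576.  -5. 190.]
can scene 0.97 [594. 498.   5.]
can scene 0.68 [537.   7.   5.]
can top 0.79 [535.   9.   5.]
can top 0.56 [597. 489.   5.]
hook_tag scene 0.68 [585. -22. 203.]
hook_tag top 0.56 [593.  -7. 203.]
hook scene 0.75 [577. -11. 107.]
hook scene 0.6 [548.  -2. 107.]
hook top 0.68 [569.  -9. 107.]
the job is handed in; nothing more can be done
None
```

I handed the job in at about 45 s: by the cameras the can stands on the tray with the hook hanging still on the eye, though the hook slid off the top bar once and had to be re-hung, the shut gate was judged from force and pose rather than seen, no verdict came back, and I viewed 11 pictures, one over the limit of 10.

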